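# Line up cut tube pieces on a tilting fence tray

## Robot

A 6-joint arm with a two-finger parallel gripper is mounted at the origin on the work surface. World frame = base frame: x ahead of the robot, y to its left, z up, the work surface at z = 0. Lengths are in m, angles in degrees, forces in N, time in s.
With the tool pointing down it reaches from about 0.375 to 0.9 m from the base axis. Payload 3.1 kg.
Tool frame: the origin (TCP) lies on the centre line of the jaws, within the pads' length; the fingertips stand 8 mm ahead of it and the grasp point (between the pads) lies 11 mm behind it (bot.tip_extent is the distance from the TCP to the fingertips, in m); z points along the fingers, y is the line along which they close (so a half turn about z gives the same grasp; the last joint's range is limited). The gripper opens to 87 mm and grips with 3 to 60 N. Pads are 19 mm wide; open, the fingers measure 117 mm over their backs; the gripper's body (75 mm by 190 mm) begins 51 mm behind the grasp point.
Start: joints at [62.195, 30.224, 82.088, -0, 67.689, -10.227], TCP at [0.189, 0.596, 0.231] pointing down, gripper open.
Joint ranges: [-176.69, 176.69], [-43.24, 126.21], [12.49, 139.97], [-82, 262], [0, 151.66], [-163.58, 163.58]. Speed limits (degrees/s): [159.86, 159.86, 180, 180, 180, 180].

## Interface

Orientations are given as a 3x3 rotation matrix whose columns are the frame's x, y, z axes.
In Python, from rig import bot, vision, workorder gives the robot as it stands.
- The arm moves only by the shell command python3 -m handwheel 'ROWS'. ROWS is JSON, a list of rows, each an object with "delta_rot": the turn, a rotation vector about the tool's x, y, z in rad, a list of three; "xyz": the shift along the tool's x, y, z in mm, a list of three; "hand": the closure, from -1 (fully open) to 1 (shut). A call has exactly 5 rows; each row is the pose to reach, as a shift and turn from the pose commanded when the call began, along the tool's axes at that moment; what a row does not reach only later rows make up. A row lasts 1/8 s, in which the tool goes at most 62.5 mm and 10.7 degrees, less where a joint would pass 70% of its speed; a pose out of reach is approached as far as the arm can. A call with a gripper value outside its range is refused whole. The fingers move at their own pace and stop on an object; the grip force is fixed at half the most. Time passes only in rows, so rows that repeat a pose let the fingers close, or fill a call up. It gives the time, the measured TCP pose, the force, the opening and the grip force at its end, in the units of the state.
- bot.read_state(): the state, without advancing time (a new reading comes with each control period).
- vision.capture(name): name is "side" or "top"; returns the picture (420x560x3 uint8, red, green, blue); there is no depth.
- vision.camera_model(name): a dict with "camera_matrix" (3x3 intrinsics, pixels), "camera_from_world" (4x4, takes a point from world to camera coordinates). Camera axes: x right, y up, looking along -z (the intrinsics and any distortion apply to the point x, -y, -z); pixel columns grow to the right and rows downward; lengths in m; the calibration is good to about 2 mm. A picture is of the moment at which its call begins. camera_model takes no time and is no camera call.
- workorder.hand_in(): hands the job in; it is judged then, once.
The state is a dict: "time_s": time; "joint_positions": joint angles; "qvel": joint speeds; "tau": joint torques, N m; "position": TCP position; "tcp_rot": TCP orientation; "force": force on the tool from outside, world axes, zero at the start; "moment": the same for the moment, N m; "opening": opening from 0.0 (shut) to 1.0 (fully open); "grasp_force": force on a finger pad.
Only numpy, scipy, OpenCV 4.12 (cv2) and the standard library are available. Lean on these libraries where they do the work, as an engineer would, in place of code of your own. Each camera call takes 0.05 s, during which the arm holds its last target. There are 200 camera calls.

## Task

Slide the tray's transport lock to its released end stop and lay all the cut square-tube pieces on the floor of the lowered tray, in its handle half. Then lift the handle until the tray is tilted about 30 degrees, so that all the pieces slide down into one single row, each with a long side flat against the fence. Lower the tray fully, slide the lock fully home again, and leave the other things on the bench where they are.

Things in the scene. Friction and masses are not known exactly. Their poses are not given: they have to be found in the camera images.
- fence (a point): Fence of the hinged sheet-metal tray: a 35 mm high steel strip along its long side opposite the handle. Point on the fence's inner face, mid-length, at the level of the tray floor (30 mm above the bench with the tray down). x points from the handle side to the fence, y along the fence, z up from the floor.
- mid_line (a point): Middle of the black line across the tray floor, parallel to the fence and 90 mm from it (axes as fence), which divides the fence half from the handle half. The smooth tray floor reaches 90 mm to either side of it in x and 140 mm either way along it in y; the three sides without a fence have rims 10 mm high, 3 mm thick.
- handle (a point): Middle of the tray's round steel handle bar, 12 mm thick, running 90 mm along the tray's y with open space behind it (about 45 mm to the tray rim). It is fixed to the tray on the side away from the fence, 50 mm above the bench when the tray is down. Lifting it (about 0.6 kg at the bar when loaded) tilts the tray about its hinge.
- tray_hinge (a point): Mid-point of the tray's hinge axis, which is level, parallel to the fence (along y), 15 mm beyond the fence's inner face and 8 mm below the level of the tray floor. Fixed.
- tray (a joint): Tilt of the tray, rad: 0 lying down, growing as the handle side is lifted, stop at 0.7. Damped; the tray sinks back when let go. Loose steel pieces begin to slide towards the fence at about 0.2 to 0.3 rad.
- lock_grip (a point): Transport lock: an upright black block, 20 x 20 mm and 53 mm tall, on a short track beside the handle. This point is on its axis 66 mm above the bench, 19 mm below its top, the height to grip. It slides along the tray's y.
- lock (a joint): Position of the transport lock, m: 0 = home (its tongue holds the tray down), 0.040 = end stop, fully released. It grows as the block moves towards the tray's -y, away from the handle. About 2 N moves it; it stays where it is left.
- piece1_c (a point): Centre of a cut piece of square steel tube, 30 x 30 mm and 40 mm long, 110 g; x is its long axis. At first the pieces lie on the pale plywood board, whose top is 12 mm above the bench. Four to six are there; an absent one reads None.
- piece2_c (a point): Centre of a cut piece of square steel tube, 30 x 30 mm and 40 mm long, 110 g; x is its long axis. At first the pieces lie on the pale plywood board, whose top is 12 mm above the bench. Four to six are there; an absent one reads None.
- piece3_c (a point): Centre of a cut piece of square steel tube, 30 x 30 mm and 40 mm long, 110 g; x is its long axis. At first the pieces lie on the pale plywood board, whose top is 12 mm above the bench. Four to six are there; an absent one reads None.
- piece4_c (a point): Centre of a cut piece of square steel tube, 30 x 30 mm and 40 mm long, 110 g; x is its long axis. At first the pieces lie on the pale plywood board, whose top is 12 mm above the bench. Four to six are there; an absent one reads None.
- piece5_c (a point): Centre of a cut piece of square steel tube, 30 x 30 mm and 40 mm long, 110 g; x is its long axis. At first the pieces lie on the pale plywood board, whose top is 12 mm above the bench. Four to six are there; an absent one reads None.
- piece6_c (a point): Centre of a cut piece of square steel tube, 30 x 30 mm and 40 mm long, 110 g; x is its long axis. At first the pieces lie on the pale plywood board, whose top is 12 mm above the bench. Four to six are there; an absent one reads None.
- oilcan: Grey oil bottle, 54 mm across and 130 mm tall, origin under its centre. Not part of the job.
- spanner: Spanner lying on the bench. Not part of the job.
- offcut: Short round tube offcut standing on end, 48 mm across, 60 mm tall. Not part of the job.

How it is judged:
By the outcome, as a careful person would: the job done as asked, in the order asked, and still so for the second after the job is handed in, with the robot touching nothing.
Of piece1, piece2, piece3, piece4, piece5, piece6 only 4 to 6 are there at a start; the rules pass over those that are not, and their reading is None.
At some moment in a run one of piece1, piece2, piece3, piece4, piece5, piece6 may be knocked a few centimetres aside while the robot is not near it.
Once in a run the grip may slacken for a moment while it holds something.
It also fails if it takes over 208 s, if anything falls off the work surface, if the arm or the gripper's body presses on something with over 40 N, if the wrist force passes 120 N, or if a joint passes its speed limit or range.

## Working session

There is one attempt and no reset: what is moved stays moved. The work goes in short steps, Python scripts to look and compute and a shell command to move; the robot and the scene stay as the last step left them, time stands still between calls to the robot, and variables do not carry over. Pictures are saved under pics/ and viewed, at most 14 in all, crops included, and the job is handed in when it is done.

```bash
mkdir -p pics; ls
cat > h.py <<'E'
import numpy as np, cv2
from rig import bot, vision, workorder
def snap(n,f):
    im=vision.capture(n); cv2.imwrite(f'pics/{f}.png',im[:,:,::-1]); return im
def ray(n,u,v,z):
    m=vision.camera_model(n);K=np.array(m['camera_matrix']);T=np.array(m['camera_from_world'])
    d=np.linalg.inv(K)@[u,v,1]; d=np.array([d[0],-d[1],-d[2]])
    R=T[:3,:3];c=-R.T@T[:3,3];w=R.T@d
    return c+w*(z-c[2])/w[2]
def proj(n,p):
    m=vision.camera_model(n);K=np.array(m['camera_matrix']);T=np.array(m['camera_from_world'])
    q=T[:3,:3]@np.array(p)+T[:3,3]; q=K@[q[0],-q[1],-q[2]]; return q[:2]/q[2]
E
python3 - <<'E'
from h import *
np.set_printoptions(precision=4,suppress=True)
snap('top','t0');snap('side','s0');print(vision.camera_model('top'),vision.camera_model('side'));print(bot.read_state())
E
```

```text
pics
{'camera_matrix': array([[464.5529,   0.    , 286.9781],
       [  0.    , 464.5529, 201.9607],
       [  0.    ,   0.    ,   1.    ]]), 'camera_from_world': array([[ 0.0078, -0.9992, -0.0397,  0.0089],
       [ 0.9844,  0.0007,  0.1759, -0.6101],
       [-0.1758, -0.0405,  0.9836, -0.8838],
       [ 0.    ,  0.    ,  0.    ,  1.    ]])} {'camera_matrix': array([[411.0525,   0.    , 276.987 ],
       [  0.    , 411.0525, 206.9668],
       [  0.    ,   0.    ,   1.    ]]), 'camera_from_world': array([[ 0.9603, -0.2785, -0.0178, -0.5734],
       [ 0.2123,  0.6875,  0.6945, -0.1769],
       [-0.1812, -0.6707,  0.7193, -0.8918],
       [ 0.    ,  0.    ,  0.    ,  1.    ]])}
{'time_s': 0.1, 'joint_positions': array([ 62.1935,  30.273 ,  82.1501,  -0.0017,  67.6881, -10.2268]), 'qvel': array([ 0.0186, -0.0433, -0.1006,  0.0321,  0.0254, -0.0196]), 'tau': array([  0.0002, -44.0988, -17.7152,   0.0635,   0.0534,  -0.    ]), 'position': array([0.1884, 0.5952, 0.2297]), 'tcp_rot': array([[-0.9533,  0.302 , -0.0009],
       [ 0.302 ,  0.9533, -0.0017],
       [ 0.0003, -0.0019, -1.    ]]), 'force': array([ 0.6541, -0.347 , -0.3397]), 'moment': array([ 0.0316, -0.0659, -0.0085]), 'grasp_force': 0.0, 'opening': 0.998738945211987}
```

View pics/t0.png

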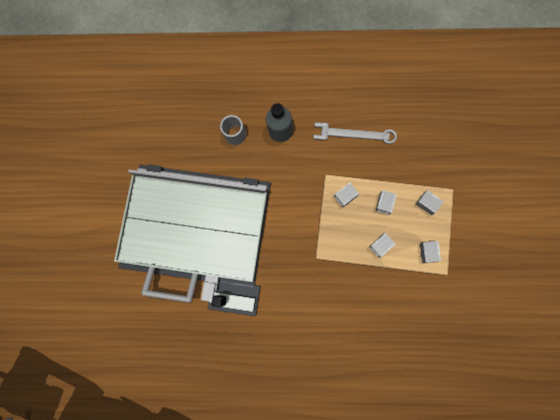

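View pics/s0.png

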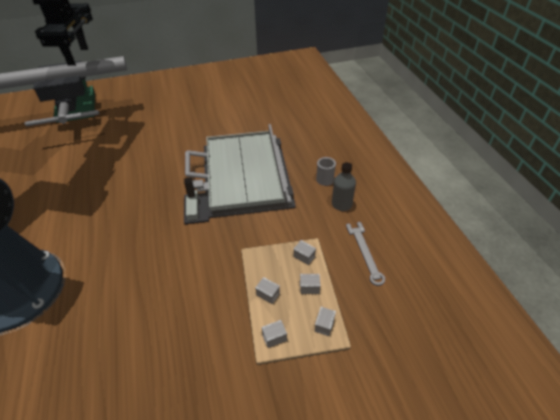

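The top view shows five pieces on the board, around pixels (346,195), (386,203), (430,203), (383,245) and (431,252). The tray floor spans about (120-270, 170-285), the handle bar is near (168,298), and the lock is a black block near (218,300). Next I'll enlarge both areas.

Run:
```python
from h import *
im=cv2.imread('pics/t0.png')
a=cv2.resize(im[170:280,310:460],None,fx=5,fy=5,interpolation=cv2.INTER_CUBIC)
b=cv2.resize(im[160:320,110:275],None,fx=3.7,fy=3.7,interpolation=cv2.INTER_CUBIC)
cv2.imwrite('pics/ta.png',a);cv2.imwrite('pics/tb.png',b)
for p in [(.6,-.2,.027)]: print(proj('top',p))
```

```text
[390.28655536 209.20343729]
```

View pics/ta.png

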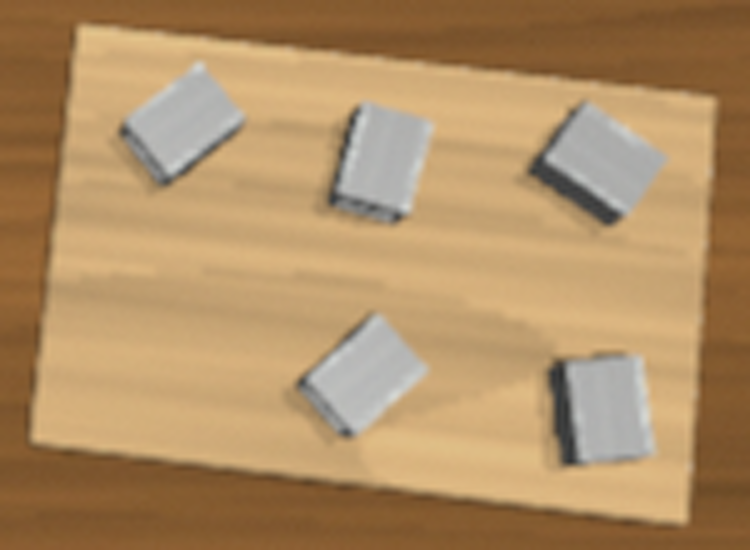

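View pics/tb.png

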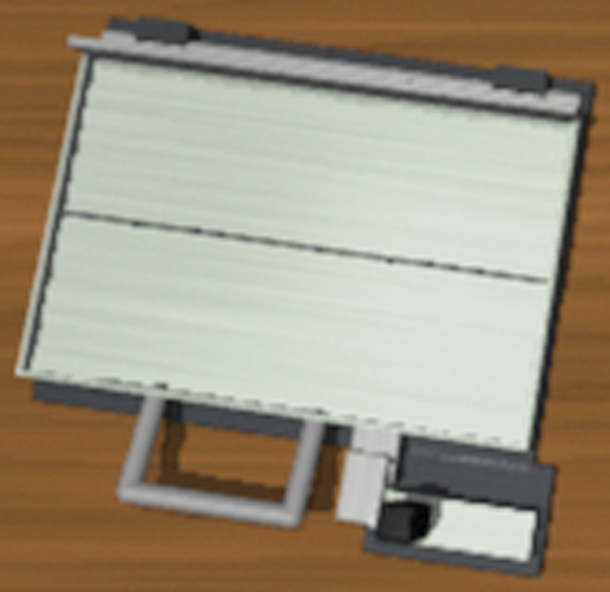

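```bash
cat >> h.py <<'E'
def pieces(im,z,box):  # box u0,u1,v0,v1
    u0,u1,v0,v1=box
    big=cv2.resize(im[v0:v1,u0:u1],None,fx=6,fy=6,interpolation=cv2.INTER_CUBIC)
    hsv=cv2.cvtColor(big,cv2.COLOR_RGB2HSV)
    m=((hsv[...,1]<60)&(hsv[...,2]>115)).astype(np.uint8)
    m=cv2.morphologyEx(m,cv2.MORPH_OPEN,np.ones((7,7)))
    out=[]
    for c in cv2.findContours(m,cv2.RETR_EXTERNAL,cv2.CHAIN_APPROX_NONE)[0]:
        if cv2.contourArea(c)<2000: continue
        w=np.array([ray('top',(x+.5)/6-.5+u0,(y+.5)/6-.5+v0,z)[:2] for x,y in c[:,0]])
        (cx,cy),(a,b),t=cv2.minAreaRect((w*1000).astype(np.float32))
        if a<b: t+=90; a,b=b,a
        out.append((round(cx,1),round(cy,1),round(a,1),round(b,1),round((t+90)%180-90,1)))
    return out
E
python3 - <<'E'
from h import *
np.set_printoptions(precision=4,suppress=True)
im=cv2.imread('pics/t0.png')[:,:,::-1].copy()
for p in pieces(im,.042,(310,460,170,280)): print(p)
f=lambda x,y,z:ray('top',(x+.5)/3.7-.5+110,(y+.5)/3.7-.5+160,z)
L,R=f(65,212,.03),f(547,282,.03)
mid=(L+R)/2; d=L-R; yv=d/np.linalg.norm(d); xv=np.array([yv[1],-yv[0],0])
print('mid',mid,'len',np.linalg.norm(d),'yaw',np.degrees(np.arctan2(-yv[0],yv[1])))
h=[f(122,495,.053),f(298,518,.053)];print('handle',h,[( (q-mid)@xv,(q-mid)@yv) for q in h])
for n,z in(('locktop',.085),('lockbase',.032)):
  for c in ((385,500),(385,540),(412,500),(412,540),(430,506)):
    q=f(*c,z);print(n,c,q,(q-mid)@xv,(q-mid)@yv)
print(f(100,65,.03), [( (q-mid)@xv,(q-mid)@yv) for q in [f(90,62,.03),f(575,118,.03),f(525,447,.04),f(35,372,.04)]])
m=vision.camera_model('top')['camera_from_world'];print('cam',-m[:3,:3].T@m[:3,3])
E
```

```text
(513.2, -275.9, 41.7, 31.2, 5.2)
(525.1, -178.7, 45.5, 31.7, -48.3)
(614.3, -278.4, 41.9, 31.4, 53.4)
(612.1, -189.1, 46.2, 32.3, -16.4)
(628.3, -108.0, 45.8, 32.3, -51.7)
mid [0.5631 0.2094 0.03  ] len 0.2765860818943435 yaw -8.032132863575507
handle [array([0.4264, 0.2958, 0.053 ]), array([0.4152, 0.2004, 0.053 ])] [(np.float64(-0.14742274809175915), np.float64(0.066439489156157)), (np.float64(-0.1451540886708621), np.float64(-0.029628528456029618))]
locktop (385, 500) [0.4257 0.1479 0.085 ] -0.127456656651511 -0.08009570451695229
locktop (385, 540) [0.4057 0.1472 0.085 ] -0.14718376114277448 -0.08360283742961251
locktop (412, 500) [0.4258 0.134  0.085 ] -0.1253921195335385 -0.09386964188025389
locktop (412, 540) [0.4058 0.1333 0.085 ] -0.14511543133171123 -0.09731918016725428
locktop (430, 506) [0.4229 0.1246 0.085 ] -0.12698544251813335 -0.10355628207182538
lockbase (385, 500) [0.4245 0.1583 0.032 ] -0.13005139302504784 -0.06999575227879781
lockbase (385, 540) [0.4033 0.1575 0.032 ] -0.15095056429668488 -0.07371125809195661
lockbase (412, 500) [0.4247 0.1435 0.032 ] -0.12786419343656963 -0.08458805477143805
lockbase (412, 540) [0.4035 0.1428 0.032 ] -0.14875934667593427 -0.0882425440301135
lockbase (430, 506) [0.4216 0.1336 0.032 ] -0.12955218216095798 -0.0948502172950882
[0.6676 0.3319 0.03  ] [(np.float64(0.08723591274086553), np.float64(0.14198646765605077)), (np.float64(0.0937792946499967), np.float64(-0.13926784997520633)), (np.float64(-0.09075562918304048), np.float64(-0.14184073599090014)), (np.float64(-0.09038828122410279), np.float64(0.13225535347993977))]
cam [ 0.4452 -0.0265  0.977 ]
```

The positions fit the model: tray yaw is about -8°, mid_line (0.563, 0.209), handle about (0.420, 0.248), lock about (0.4155, 0.1415). I'll release the lock first.

```bash
cat >> h.py <<'E'
MID=np.array([563.1,209.4]);XV=np.array([.990,-.139]);YV=np.array([.139,.990])
def tr(x,y): return MID+x*XV+y*YV     # tray mm -> world mm
def plan(*wps):   # waypoints (x,y,z mm, yaw deg of tool y); printed deltas in tool axes at each start
    s=bot.read_state(); p=s['position']*1000; y=s['tcp_rot'][:,1]; psi=np.degrees(np.arctan2(-y[0],y[1]))
    print('t',round(s['time_s'],1),'p',p.round(1),'psi',round(psi,1),'F',s['force'].round(1),'op',round(s['opening']*87,1),'g',round(s['grasp_force'],1))
    for w in wps:
        d=np.array(w[:3])-p; a=np.radians(psi); dp=(w[3]-psi+180)%360-180
        X=np.array([-np.cos(a),-np.sin(a),0]);Y=np.array([-np.sin(a),np.cos(a),0])
        print(' xyz',[round(float(v),1) for v in (d@X,d@Y,-d[2])],'rz',round(-np.radians(dp),3),'rows>=',round(max(np.linalg.norm(d)/62.5,abs(dp)/10.7),1))
        p=np.array(w[:3]);psi=psi+dp
E
python3 -c "
from h import *
plan((415.5,141.5,130,-8),(415.5,141.5,55,-8))"
```

```text
t 0.1 p [188.4 595.2 229.7] psi -17.6 F [ 0.7 -0.3 -0.3] op 86.9 g 0.0
 xyz [-353.5, -364.0, 99.7] rz -0.167 rows>= 8.3
 xyz [0.0, 0.0, 75.0] rz -0.0 rows>= 1.2
```

```bash
python3 -m handwheel '[{"xyz":[-35,-36,10],"delta_rot":[0,0,-0.03],"hand":0},{"xyz":[-78,-80,22],"delta_rot":[0,0,-0.06],"hand":0},{"xyz":[-120,-123,34],"delta_rot":[0,0,-0.1],"hand":0},{"xyz":[-162,-167,45],"delta_rot":[0,0,-0.13],"hand":0},{"xyz":[-204,-210,57],"delta_rot":[0,0,-0.167],"hand":0}]' >/dev/null; python3 -c "
from h import *
plan((415.5,141.5,130,-8))"
```

```text
t 0.7 p [320.3 332.3 173.2] psi -7.9 F [ 0.6  0.4 -0.2] op 47.1 g 0.0
 xyz [-120.5, -175.9, 43.2] rz 0.002 rows>= 3.5
```

```bash
python3 -m handwheel '[{"xyz":[-30,-44,10],"delta_rot":[0,0,0],"hand":0},{"xyz":[-60,-88,21],"delta_rot":[0,0,0],"hand":0},{"xyz":[-90,-132,32],"delta_rot":[0,0,0],"hand":0},{"xyz":[-120.5,-176,43],"delta_rot":[0,0,0],"hand":0},{"xyz":[-120.5,-176,43],"delta_rot":[0,0,0],"hand":0}]' >/dev/null; python3 -c "
from h import *
plan((415.5,141.5,55,-8))
a=snap('top','x');b=snap('side','y')
A=cv2.resize(a[220:330,130:280],None,fx=3,fy=3);B=cv2.resize(b[110:230,150:300],None,fx=3,fy=3)
cv2.imwrite('pics/l1.png',np.vstack([A,B])[:,:,::-1][:600] if 0 else np.hstack([A[:330,:400],B[:330,:400]])[:,:,::-1])"
```

```text
t 1.4 p [416.5 140.1 129.9] psi -8.4 F [-0.5  0.7  0.2] op 43.2 g 0.0
 xyz [1.2, 1.3, 74.9] rz -0.007 rows>= 1.2
```

View pics/l1.png

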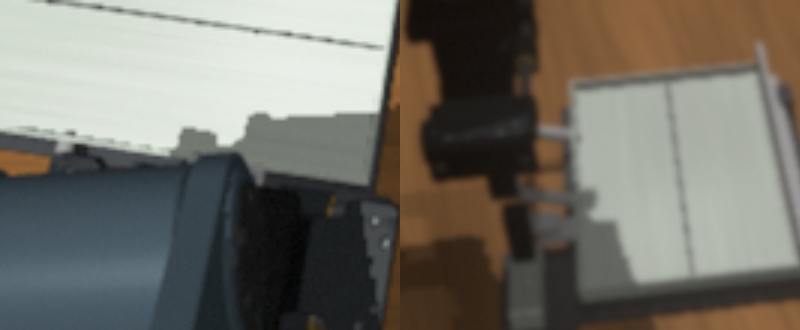

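The top view is blocked by the arm. In the side crop the fingers hang above the lock. Before descending I'll check the lock estimate against the first side picture.

```bash
python3 -c "
from h import *
im=cv2.imread('pics/s0.png')
for z in(85,66,32): print(proj('side',(.4155,.1415,z/1000)))
c=cv2.resize(im[165:225,165:225],None,fx=8,fy=8,interpolation=cv2.INTER_CUBIC)
for x,y in((-10,-10),(-10,10),(10,10),(10,-10)):
  w=(np.array([415.5,141.5])+x*XV+y*YV)/1000
  for z in(.085,.034):
    u,v=proj('side',(*w,z)); cv2.circle(c,(int((u-165+.5)*8),int((v-165+.5)*8)),4,(0,0,255) if z>.05 else (0,255,0),-1)
cv2.imwrite('pics/l2.png',c)"
```

```text
[188.53106131 179.19544951]
[189.85995495 184.91568253]
[192.15071817 194.77629072]
```

View pics/l2.png

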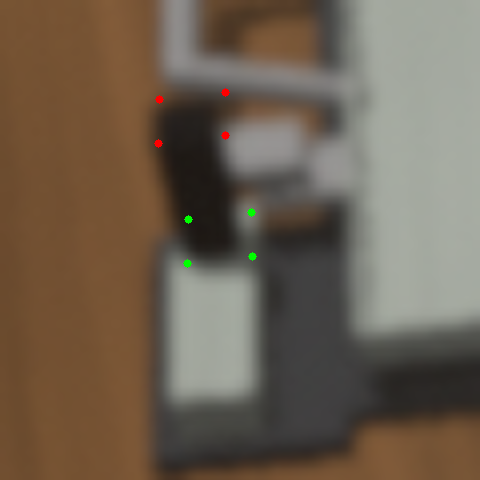

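The block matches the projected estimate within about 2 mm: top at (158-225, 92-145), base near (190-248, 262). Now I descend, grip and slide.

```bash
python3 -m handwheel '[{"xyz":[1,1,20],"delta_rot":[0,0,0],"hand":0},{"xyz":[1,1,50],"delta_rot":[0,0,0],"hand":0},{"xyz":[1,1,75],"delta_rot":[0,0,0],"hand":0},{"xyz":[1,1,75],"delta_rot":[0,0,0],"hand":0.3},{"xyz":[1,1,75],"delta_rot":[0,0,0],"hand":1}]'; python3 -m handwheel '[{"xyz":[0,0,0],"delta_rot":[0,0,0],"hand":1},{"xyz":[0,0,0],"delta_rot":[0,0,0],"hand":1},{"xyz":[0,0,0],"delta_rot":[0,0,0],"hand":1},{"xyz":[0,0,0],"delta_rot":[0,0,0],"hand":1},{"xyz":[0,-3,0],"delta_rot":[0,0,0],"hand":1}]'
```

```text
time_s: 2.08
position: [0.4132, 0.145, 0.0561]
tcp_rot: [[-0.991, 0.137, -0.0], [0.137, 0.991, -0.0], [0.0, -0.0, -1.0]]
force: [-0.1, 0.1, 0.2]
opening: 0.354
grasp_force: 0.0
time_s: 2.7
position: [0.4132, 0.1414, 0.0563]
tcp_rot: [[-0.99, 0.139, 0.001], [0.139, 0.99, 0.001], [-0.001, 0.001, -1.0]]
force: [-0.9, 1.5, 7.1]
opening: 0.229
grasp_force: 30.0
```

```bash
python3 -m handwheel '[{"xyz":[0,-8,0],"delta_rot":[0,0,0],"hand":1},{"xyz":[0,-16,0],"delta_rot":[0,0,0],"hand":1},{"xyz":[0,-24,0],"delta_rot":[0,0,0],"hand":1},{"xyz":[0,-31,0],"delta_rot":[0,0,0],"hand":1},{"xyz":[0,-37,0],"delta_rot":[0,0,0],"hand":1}]'; python3 -m handwheel '[{"xyz":[0,-2,0],"delta_rot":[0,0,0],"hand":1},{"xyz":[0,-3,0],"delta_rot":[0,0,0],"hand":1},{"xyz":[0,-4,0],"delta_rot":[0,0,0],"hand":1},{"xyz":[0,-4,0],"delta_rot":[0,0,0],"hand":1},{"xyz":[0,-4,0],"delta_rot":[0,0,0],"hand":1}]'
```

```text
time_s: 3.32
position: [0.4081, 0.1046, 0.0563]
tcp_rot: [[-0.99, 0.14, 0.001], [0.14, 0.99, 0.001], [-0.001, 0.001, -1.0]]
force: [0.4, 24.3, 6.7]
opening: 0.23
grasp_force: 30.0
time_s: 3.95
position: [0.4081, 0.1044, 0.0563]
tcp_rot: [[-0.99, 0.143, 0.003], [0.143, 0.99, 0.005], [-0.002, 0.005, -1.0]]
force: [0.2, 29.5, 6.4]
opening: 0.229
grasp_force: 30.0
```

```bash
python3 -m handwheel '[{"xyz":[0,2,0],"delta_rot":[0,0,0],"hand":1},{"xyz":[0,3,0],"delta_rot":[0,0,0],"hand":1},{"xyz":[0,3,0],"delta_rot":[0,0,0],"hand":0.2},{"xyz":[0,3,0],"delta_rot":[0,0,0],"hand":-0.1},{"xyz":[0,3,0],"delta_rot":[0,0,0],"hand":-0.1}]'; python3 -m handwheel '[{"xyz":[0,3,-20],"delta_rot":[0,0,0],"hand":-0.1},{"xyz":[0,3,-50],"delta_rot":[0,0,0],"hand":-0.1},{"xyz":[0,3,-75],"delta_rot":[0,0,0.1],"hand":-0.1},{"xyz":[0,3,-75],"delta_rot":[0,0,0.28],"hand":-0.1},{"xyz":[0,3,-75],"delta_rot":[0,0,0.46],"hand":-0.1}]'>/dev/null;  python3 -c "
from h import *
for p in pieces(snap('top','p1'),.042,(310,460,170,280)): print(p)
plan((525.1,-178.7,110,-48.3),(525.1,-178.7,23,-48.3),(525.1,-178.7,120,-48.3),(*tr(-45,-108),120,-98),(*tr(-45,-108),42,-98))"
```

```text
time_s: 4.58
position: [0.4081, 0.1032, 0.0555]
tcp_rot: [[-0.99, 0.14, 0.0], [0.14, 0.99, -0.0], [-0.0, -0.0, -1.0]]
force: [-0.4, 0.8, -1.3]
opening: 0.48
grasp_force: 0.0
(513.2, -275.8, 41.7, 31.5, 5.3)
(525.1, -178.7, 45.4, 31.8, -48.5)
(614.4, -278.2, 42.2, 31.8, 53.5)
(612.1, -188.9, 46.2, 32.8, -16.4)
(628.4, -108.0, 45.9, 32.4, -51.9)
t 5.2 p [408.4 106.2 130.7] psi -35.0 F [ 0.3 -1.4  0.5] op 47.7 g 0.0
 xyz [-258.9, -166.6, 20.7] rz 0.233 rows>= 4.9
 xyz [0.0, 0.0, 87.0] rz -0.0 rows>= 1.4
 xyz [0.0, 0.0, -97.0] rz -0.0 rows>= 1.6
 xyz [229.0, 175.1, -0.0] rz 0.867 rows>= 4.6
 xyz [0.0, 0.0, 78.0] rz -0.0 rows>= 1.2
```

```bash
python3 -m handwheel '[{"xyz":[-45,-29,3],"delta_rot":[0,0,0.05],"hand":-0.1},{"xyz":[-97,-62,7],"delta_rot":[0,0,0.1],"hand":-0.1},{"xyz":[-150,-97,11],"delta_rot":[0,0,0.15],"hand":-0.1},{"xyz":[-204,-131,16],"delta_rot":[0,0,0.2],"hand":-0.1},{"xyz":[-259,-166.5,21],"delta_rot":[0,0,0.233],"hand":-0.1}]'>/dev/null; python3 -m handwheel '[{"xyz":[0,0,5],"delta_rot":[0,0,0],"hand":-0.1},{"xyz":[0,0,30],"delta_rot":[0,0,0],"hand":-0.1},{"xyz":[0,0,60],"delta_rot":[0,0,0],"hand":-0.1},{"xyz":[0,0,80],"delta_rot":[0,0,0],"hand":-0.1},{"xyz":[0,0,80],"delta_rot":[0,0,0],"hand":-0.1}]'; python3 -c "
from h import *
plan((525.1,-178.7,23,-48.3))"
```

```text
time_s: 6.5
position: [0.5239, -0.1701, 0.0284]
tcp_rot: [[-0.674, 0.738, -0.005], [0.738, 0.674, 0.003], [0.005, -0.002, -1.0]]
force: [-0.3, 0.2, -0.3]
opening: 0.549
grasp_force: 0.0
t 6.5 p [ 523.9 -170.1   28.4] psi -47.6 F [-0.3  0.2 -0.3] op 47.7 g 0.0
 xyz [-7.2, -4.9, 5.4] rz 0.012 rows>= 0.2
```

```bash
python3 -m handwheel '[{"xyz":[-7,-5,0],"delta_rot":[0,0,0.012],"hand":-0.1},{"xyz":[-7,-5,5],"delta_rot":[0,0,0.012],"hand":-0.1},{"xyz":[-7,-5,5],"delta_rot":[0,0,0.012],"hand":1},{"xyz":[-7,-5,5],"delta_rot":[0,0,0.012],"hand":1},{"xyz":[-7,-5,5],"delta_rot":[0,0,0.012],"hand":1}]'; python3 -m handwheel '[{"xyz":[0,0,0],"delta_rot":[0,0,0],"hand":1},{"xyz":[0,0,-15],"delta_rot":[0,0,0],"hand":1},{"xyz":[0,0,-45],"delta_rot":[0,0,0],"hand":1},{"xyz":[0,0,-80],"delta_rot":[0,0,0],"hand":1},{"xyz":[0,0,-97],"delta_rot":[0,0,0],"hand":1}]'; python3 -c "
from h import *
plan((*tr(-45,-108),115,-98),(*tr(-45,-108),42,-98))"
```

```text
time_s: 7.12
position: [0.527, -0.1804, 0.0253]
tcp_rot: [[-0.664, 0.748, 0.0], [0.748, 0.664, -0.0], [-0.0, -0.0, -1.0]]
force: [-0.5, 0.1, 0.1]
opening: 0.343
grasp_force: 30.0
time_s: 7.75
position: [0.5278, -0.1807, 0.1246]
tcp_rot: [[-0.664, 0.748, 0.003], [0.748, 0.664, -0.002], [-0.003, 0.001, -1.0]]
force: [0.9, 0.2, -2.6]
opening: 0.341
grasp_force: 30.0
t 7.8 p [ 527.8 -180.7  124.6] psi -48.4 F [ 0.9  0.2 -2.6] op 29.7 g 30.0
 xyz [232.6, 174.0, 9.6] rz 0.866 rows>= 4.7
 xyz [0.0, 0.0, 73.0] rz -0.0 rows>= 1.2
```

```bash
cat >> h.py <<'E'
def mid(a,b,f=.55): return tuple(np.array(a)+f*(np.array(b)-np.array(a)))
def here():
    s=bot.read_state(); y=s['tcp_rot'][:,1]; return (*(s['position']*1000),np.degrees(np.arctan2(-y[0],y[1])))
E
python3 -c "
from h import *
A=(*tr(-45,-108),110,-98)
plan(mid(here(),A),A,(*A[:2],42,-98))"
```

```text
t 7.8 p [ 527.8 -180.7  124.6] psi -48.4 F [ 0.9  0.2 -2.6] op 29.7 g 30.0
 xyz [127.9, 95.7, 8.0] rz 0.476 rows>= 2.6
 xyz [128.9, 21.6, 6.6] rz 0.39 rows>= 2.1
 xyz [0.0, 0.0, 68.0] rz -0.0 rows>= 1.1
```

```bash
python3 -m handwheel '[{"xyz":[24,18,0],"delta_rot":[0,0,0.09],"hand":1},{"xyz":[50,37,2],"delta_rot":[0,0,0.19],"hand":1},{"xyz":[76,57,4],"delta_rot":[0,0,0.28],"hand":1},{"xyz":[102,76,6],"delta_rot":[0,0,0.38],"hand":1},{"xyz":[128,95.5,8],"delta_rot":[0,0,0.476],"hand":1}]'>/dev/null; python3 -m handwheel '[{"xyz":[30,5,1],"delta_rot":[0,0,0.1],"hand":1},{"xyz":[62,10,3],"delta_rot":[0,0,0.2],"hand":1},{"xyz":[96,16,5],"delta_rot":[0,0,0.3],"hand":1},{"xyz":[129,21.5,6],"delta_rot":[0,0,0.39],"hand":1},{"xyz":[129,21.5,6],"delta_rot":[0,0,0.39],"hand":1}]'; python3 -c "
from h import *
A=(*tr(-45,-108),42,-98)
plan(A)"
```

```text
time_s: 9.0
position: [0.5016, 0.111, 0.1085]
tcp_rot: [[0.136, 0.991, -0.0], [0.991, -0.136, 0.0], [0.0, -0.0, -1.0]]
force: [-0.2, 0.6, -1.8]
opening: 0.342
grasp_force: 30.0
t 9.0 p [501.6 111.  108.5] psi -97.8 F [-0.2  0.6 -1.8] op 29.7 g 30.0
 xyz [-2.0, 2.2, 66.5] rz 0.004 rows>= 1.1
```

```bash
python3 -m handwheel '[{"xyz":[-2,2,30],"delta_rot":[0,0,0],"hand":1},{"xyz":[-2,2,55],"delta_rot":[0,0,0],"hand":1},{"xyz":[-2,2,65],"delta_rot":[0,0,0],"hand":1},{"xyz":[-2,2,66],"delta_rot":[0,0,0],"hand":1},{"xyz":[-2,2,66],"delta_rot":[0,0,0],"hand":-0.1}]'; python3 -m handwheel '[{"xyz":[0,0,0],"delta_rot":[0,0,0],"hand":-0.1},{"xyz":[0,0,0],"delta_rot":[0,0,0],"hand":-0.1},{"xyz":[0,0,-20],"delta_rot":[0,0,0],"hand":-0.1},{"xyz":[0,0,-45],"delta_rot":[0,0,0],"hand":-0.1},{"xyz":[0,0,-70],"delta_rot":[0,0,0],"hand":-0.1}]'; python3 -c "
from h import *
for p in pieces(snap('top','p2'),.042,(310,460,170,280)): print(p)
A=(513.2,-275.8,100,-174.7)
plan(mid(here(),A,.34),mid(here(),A,.67),A,(*A[:2],23,A[3]))"
```

```text
time_s: 9.62
position: [0.5048, 0.1063, 0.0427]
tcp_rot: [[0.14, 0.99, 0.002], [0.99, -0.14, -0.0], [0.0, 0.002, -1.0]]
force: [-0.6, 0.6, 0.0]
opening: 0.389
grasp_force: 0.0
time_s: 10.25
position: [0.5039, 0.1068, 0.1127]
tcp_rot: [[0.139, 0.99, -0.0], [0.99, -0.139, -0.0], [-0.0, -0.0, -1.0]]
force: [0.5, -0.1, -0.6]
opening: 0.551
grasp_force: 0.0
(513.2, -275.8, 41.8, 32.2, 5.3)
(614.3, -278.2, 42.6, 32.6, 52.9)
(612.2, -189.1, 46.6, 33.1, -16.7)
(628.5, -108.1, 46.2, 32.8, -51.9)
t 10.3 p [505.9 106.9 115.5] psi -98.0 F [-0.2 -0.5  1.8] op 47.6 g 0.0
 xyz [-128.5, 20.6, 5.3] rz 0.455 rows>= 2.4
 xyz [-103.2, 72.8, 5.1] rz 0.442 rows>= 2.4
 xyz [-62.2, 109.9, 5.1] rz 0.442 rows>= 2.4
 xyz [0.0, 0.0, 77.0] rz -0.0 rows>= 1.2
```

```bash
python3 -m handwheel '[{"xyz":[-25,4,1],"delta_rot":[0,0,0.09],"hand":-0.1},{"xyz":[-50,8,2],"delta_rot":[0,0,0.18],"hand":-0.1},{"xyz":[-76,12,3],"delta_rot":[0,0,0.27],"hand":-0.1},{"xyz":[-102,16,4],"delta_rot":[0,0,0.36],"hand":-0.1},{"xyz":[-128.5,20.5,5],"delta_rot":[0,0,0.455],"hand":-0.1}]'>/dev/null; python3 -m handwheel '[{"xyz":[-20,14,1],"delta_rot":[0,0,0.09],"hand":-0.1},{"xyz":[-40,28,2],"delta_rot":[0,0,0.18],"hand":-0.1},{"xyz":[-61,43,3],"delta_rot":[0,0,0.27],"hand":-0.1},{"xyz":[-82,58,4],"delta_rot":[0,0,0.36],"hand":-0.1},{"xyz":[-103,73,5],"delta_rot":[0,0,0.442],"hand":-0.1}]'>/dev/null; python3 -m handwheel '[{"xyz":[-15,27,1],"delta_rot":[0,0,0.11],"hand":-0.1},{"xyz":[-30,54,2],"delta_rot":[0,0,0.22],"hand":-0.1},{"xyz":[-46,82,3],"delta_rot":[0,0,0.33],"hand":-0.1},{"xyz":[-62,110,5],"delta_rot":[0,0,0.442],"hand":-0.1},{"xyz":[-62,110,5],"delta_rot":[0,0,0.442],"hand":-0.1}]'>/dev/null; python3 -c "
from h import *
A=(513.2,-275.8,23,-174.7)
plan(A)"
```

```text
t 12.2 p [ 512.  -278.3   96.6] psi -174.9 F [-0.3  0.5 -0. ] op 47.7 g 0.0
 xyz [1.4, -2.4, 73.6] rz -0.003 rows>= 1.2
```

```bash
python3 -m handwheel '[{"xyz":[1,-2,30],"delta_rot":[0,0,0],"hand":-0.1},{"xyz":[1,-2,60],"delta_rot":[0,0,0],"hand":-0.1},{"xyz":[1,-2,73],"delta_rot":[0,0,0],"hand":-0.1},{"xyz":[1,-2,73],"delta_rot":[0,0,0],"hand":-0.1},{"xyz":[1,-2,73],"delta_rot":[0,0,0],"hand":1}]'; python3 -m handwheel '[{"xyz":[0,0,0],"delta_rot":[0,0,0],"hand":1},{"xyz":[0,0,0],"delta_rot":[0,0,0],"hand":1},{"xyz":[0,0,-30],"delta_rot":[0,0,0],"hand":1},{"xyz":[0,0,-65],"delta_rot":[0,0,0],"hand":1},{"xyz":[0,0,-95],"delta_rot":[0,0,0],"hand":1}]'; python3 -c "
from h import *
A=(*tr(-45,-54),110,-98)
plan(mid(here(),A,.36),mid(here(),A,.72),A,(*A[:2],42,A[3]))"
```

```text
time_s: 12.8
position: [0.5132, -0.2738, 0.0248]
tcp_rot: [[0.996, 0.092, 0.001], [0.092, -0.996, -0.001], [0.001, 0.001, -1.0]]
force: [-0.2, -0.2, -0.2]
opening: 0.499
grasp_force: 0.0
time_s: 13.42
position: [0.5124, -0.2736, 0.1202]
tcp_rot: [[0.996, 0.092, 0.0], [0.092, -0.996, 0.0], [0.0, -0.0, -1.0]]
force: [0.0, -0.3, -1.0]
opening: 0.342
grasp_force: 30.0
t 13.4 p [ 512.4 -273.6  120.2] psi -174.7 F [ 0.  -0.3 -1. ] op 29.7 g 30.0
 xyz [13.9, -156.3, 3.7] rz -0.482 rows>= 2.6
 xyz [84.8, -132.0, 3.7] rz -0.482 rows>= 2.6
 xyz [106.0, -60.4, 2.9] rz -0.375 rows>= 2.0
 xyz [0.0, 0.0, 68.0] rz -0.0 rows>= 1.1
```

```bash
python3 -m handwheel '[{"xyz":[3,-30,1],"delta_rot":[0,0,-0.09],"hand":1},{"xyz":[6,-61,2],"delta_rot":[0,0,-0.19],"hand":1},{"xyz":[9,-92,3],"delta_rot":[0,0,-0.29],"hand":1},{"xyz":[12,-124,4],"delta_rot":[0,0,-0.39],"hand":1},{"xyz":[14,-156,4],"delta_rot":[0,0,-0.482],"hand":1}]'>/dev/null; python3 -m handwheel '[{"xyz":[17,-26,1],"delta_rot":[0,0,-0.1],"hand":1},{"xyz":[34,-53,2],"delta_rot":[0,0,-0.2],"hand":1},{"xyz":[51,-79,3],"delta_rot":[0,0,-0.3],"hand":1},{"xyz":[68,-106,4],"delta_rot":[0,0,-0.39],"hand":1},{"xyz":[85,-132,4],"delta_rot":[0,0,-0.482],"hand":1}]'>/dev/null; python3 -m handwheel '[{"xyz":[27,-15,1],"delta_rot":[0,0,-0.1],"hand":1},{"xyz":[54,-30,2],"delta_rot":[0,0,-0.2],"hand":1},{"xyz":[80,-45,3],"delta_rot":[0,0,-0.3],"hand":1},{"xyz":[106,-60,3],"delta_rot":[0,0,-0.375],"hand":1},{"xyz":[106,-60,3],"delta_rot":[0,0,-0.375],"hand":1}]'; python3 -c "
from h import *
A=(*tr(-45,-54),43,-98)
plan(A)"
```

```text
time_s: 15.3
position: [0.5114, 0.1634, 0.1081]
tcp_rot: [[0.137, 0.991, 0.0], [0.991, -0.137, 0.0], [0.0, 0.0, -1.0]]
force: [-0.1, -0.0, -1.6]
opening: 0.343
grasp_force: 30.0
t 15.3 p [511.4 163.4 108.1] psi -97.9 F [-0.1 -0.  -1.6] op 29.8 g 30.0
 xyz [-1.3, -0.2, 65.1] rz 0.003 rows>= 1.0
```

```bash
python3 -m handwheel '[{"xyz":[-1,0,30],"delta_rot":[0,0,0],"hand":1},{"xyz":[-1,0,55],"delta_rot":[0,0,0],"hand":1},{"xyz":[-1,0,64],"delta_rot":[0,0,0],"hand":1},{"xyz":[-1,0,65],"delta_rot":[0,0,0],"hand":1},{"xyz":[-1,0,65],"delta_rot":[0,0,0],"hand":-0.1}]'; python3 -m handwheel '[{"xyz":[0,0,0],"delta_rot":[0,0,0],"hand":-0.1},{"xyz":[0,0,0],"delta_rot":[0,0,0],"hand":-0.1},{"xyz":[0,0,-20],"delta_rot":[0,0,0],"hand":-0.1},{"xyz":[0,0,-45],"delta_rot":[0,0,0],"hand":-0.1},{"xyz":[0,0,-70],"delta_rot":[0,0,0],"hand":-0.1}]'; python3 -c "
from h import *
for p in pieces(snap('top','p3'),.042,(310,460,170,280)): print(p)
A=(614.3,-278.2,95,-126.5)
plan(mid(here(),A,.34),mid(here(),A,.67),A,(*A[:2],23,A[3]))"
```

```text
time_s: 15.92
position: [0.5124, 0.1604, 0.0436]
tcp_rot: [[0.14, 0.99, 0.001], [0.99, -0.14, 0.0], [0.0, 0.001, -1.0]]
force: [-0.6, 0.3, 0.9]
opening: 0.39
grasp_force: 0.0
time_s: 16.55
position: [0.5117, 0.1607, 0.1138]
tcp_rot: [[0.14, 0.99, -0.0], [0.99, -0.14, -0.0], [-0.0, -0.0, -1.0]]
force: [0.5, -0.9, -0.3]
opening: 0.55
grasp_force: 0.0
(614.4, -278.2, 42.6, 32.8, 53.1)
(612.2, -189.0, 46.5, 33.3, -16.8)
(628.5, -108.1, 46.4, 32.9, -51.7)
t 16.6 p [513.6 161.1 116.7] psi -98.0 F [0.4 0.2 2. ] op 47.9 g 0.0
 xyz [-143.1, 54.7, 7.4] rz 0.169 rows>= 2.5
 xyz [-128.0, 75.7, 7.2] rz 0.164 rows>= 2.4
 xyz [-113.9, 95.6, 7.2] rz 0.164 rows>= 2.4
 xyz [0.0, 0.0, 72.0] rz -0.0 rows>= 1.2
```

```bash
python3 -m handwheel '[{"xyz":[-28,11,1],"delta_rot":[0,0,0.03],"hand":-0.1},{"xyz":[-57,22,3],"delta_rot":[0,0,0.06],"hand":-0.1},{"xyz":[-86,33,5],"delta_rot":[0,0,0.1],"hand":-0.1},{"xyz":[-115,44,6],"delta_rot":[0,0,0.13],"hand":-0.1},{"xyz":[-143,54.5,7],"delta_rot":[0,0,0.169],"hand":-0.1}]'>/dev/null; python3 -m handwheel '[{"xyz":[-26,15,1],"delta_rot":[0,0,0.03],"hand":-0.1},{"xyz":[-52,30,3],"delta_rot":[0,0,0.06],"hand":-0.1},{"xyz":[-77,45,5],"delta_rot":[0,0,0.1],"hand":-0.1},{"xyz":[-103,60,6],"delta_rot":[0,0,0.13],"hand":-0.1},{"xyz":[-128,75.5,7],"delta_rot":[0,0,0.164],"hand":-0.1}]'>/dev/null; python3 -m handwheel '[{"xyz":[-28,24,1],"delta_rot":[0,0,0.04],"hand":-0.1},{"xyz":[-57,48,3],"delta_rot":[0,0,0.08],"hand":-0.1},{"xyz":[-86,72,5],"delta_rot":[0,0,0.12],"hand":-0.1},{"xyz":[-114,95.5,7],"delta_rot":[0,0,0.164],"hand":-0.1},{"xyz":[-114,95.5,7],"delta_rot":[0,0,0.164],"hand":-0.1}]'>/dev/null; python3 -c "
from h import *
A=(614.3,-278.2,23,-126.7)
plan(A)"
```

```text
t 18.5 p [ 612.4 -281.5   91.5] psi -126.7 F [0.3 0.  0.2] op 48.2 g 0.0
 xyz [3.8, -0.4, 68.5] rz 0.0 rows>= 1.1
```

```bash
python3 -m handwheel '[{"xyz":[2,0,30],"delta_rot":[0,0,0],"hand":-0.1},{"xyz":[2,0,55],"delta_rot":[0,0,0],"hand":-0.1},{"xyz":[2,0,69],"delta_rot":[0,0,0],"hand":-0.1},{"xyz":[2,0,69],"delta_rot":[0,0,0],"hand":-0.1},{"xyz":[2,0,69],"delta_rot":[0,0,0],"hand":1}]'; python3 -m handwheel '[{"xyz":[0,0,0],"delta_rot":[0,0,0],"hand":1},{"xyz":[0,0,0],"delta_rot":[0,0,0],"hand":1},{"xyz":[0,0,-30],"delta_rot":[0,0,0],"hand":1},{"xyz":[0,0,-65],"delta_rot":[0,0,0],"hand":1},{"xyz":[0,0,-95],"delta_rot":[0,0,0],"hand":1}]'; python3 -c "
from h import *
A=(*tr(-45,0),110,-98)
plan(mid(here(),A,.34),mid(here(),A,.68),A,(*A[:2],42,A[3]))"
```

```text
time_s: 19.1
position: [0.6134, -0.2766, 0.0235]
tcp_rot: [[0.594, 0.804, 0.001], [0.804, -0.594, -0.0], [0.0, 0.001, -1.0]]
force: [0.2, 1.0, -0.6]
opening: 0.497
grasp_force: 0.0
time_s: 19.73
position: [0.6129, -0.2768, 0.1191]
tcp_rot: [[0.595, 0.804, 0.0], [0.804, -0.595, -0.0], [-0.0, 0.0, -1.0]]
force: [0.6, 0.0, -1.8]
opening: 0.342
grasp_force: 30.0
t 19.7 p [ 612.9 -276.8  119.1] psi -126.5 F [ 0.6  0.  -1.8] op 29.8 g 30.0
 xyz [115.5, -125.4, 3.1] rz -0.169 rows>= 2.7
 xyz [135.0, -104.2, 3.1] rz -0.169 rows>= 2.7
 xyz [141.7, -75.3, 2.9] rz -0.159 rows>= 2.6
 xyz [0.0, 0.0, 68.0] rz -0.0 rows>= 1.1
```

```bash
python3 -m handwheel '[{"xyz":[23,-25,1],"delta_rot":[0,0,-0.03],"hand":1},{"xyz":[46,-50,2],"delta_rot":[0,0,-0.06],"hand":1},{"xyz":[69,-75,3],"delta_rot":[0,0,-0.1],"hand":1},{"xyz":[92,-100,3],"delta_rot":[0,0,-0.13],"hand":1},{"xyz":[115.5,-125.5,3],"delta_rot":[0,0,-0.169],"hand":1}]'>/dev/null; python3 -m handwheel '[{"xyz":[27,-21,1],"delta_rot":[0,0,-0.03],"hand":1},{"xyz":[54,-42,2],"delta_rot":[0,0,-0.06],"hand":1},{"xyz":[81,-63,3],"delta_rot":[0,0,-0.1],"hand":1},{"xyz":[108,-83,3],"delta_rot":[0,0,-0.13],"hand":1},{"xyz":[135,-104,3],"delta_rot":[0,0,-0.169],"hand":1}]'>/dev/null; python3 -m handwheel '[{"xyz":[36,-19,1],"delta_rot":[0,0,-0.04],"hand":1},{"xyz":[72,-38,2],"delta_rot":[0,0,-0.08],"hand":1},{"xyz":[108,-57,3],"delta_rot":[0,0,-0.12],"hand":1},{"xyz":[142,-75,3],"delta_rot":[0,0,-0.159],"hand":1},{"xyz":[142,-75,3],"delta_rot":[0,0,-0.159],"hand":1}]'; python3 -c "
from h import *
A=(*tr(-45,0),43,-98)
plan(A)"
```

```text
time_s: 21.6
position: [0.5181, 0.2182, 0.1091]
tcp_rot: [[0.136, 0.991, -0.0], [0.991, -0.136, 0.0], [0.0, -0.0, -1.0]]
force: [-0.8, -0.0, -1.8]
opening: 0.344
grasp_force: 30.0
t 21.6 p [518.1 218.2 109.1] psi -97.8 F [-0.8 -0.  -1.8] op 30.0 g 30.0
 xyz [-2.5, 0.8, 66.1] rz 0.004 rows>= 1.1
```

```bash
python3 -m handwheel '[{"xyz":[-1,0,30],"delta_rot":[0,0,0],"hand":1},{"xyz":[-1,0,55],"delta_rot":[0,0,0],"hand":1},{"xyz":[-1,0,65],"delta_rot":[0,0,0],"hand":1},{"xyz":[-1,0,66],"delta_rot":[0,0,0],"hand":1},{"xyz":[-1,0,66],"delta_rot":[0,0,0],"hand":-0.1}]'; python3 -m handwheel '[{"xyz":[0,0,0],"delta_rot":[0,0,0],"hand":-0.1},{"xyz":[0,0,0],"delta_rot":[0,0,0],"hand":-0.1},{"xyz":[0,0,-20],"delta_rot":[0,0,0],"hand":-0.1},{"xyz":[0,0,-45],"delta_rot":[0,0,0],"hand":-0.1},{"xyz":[0,0,-70],"delta_rot":[0,0,0],"hand":-0.1}]'; python3 -c "
from h import *
for p in pieces(snap('top','p4'),.042,(310,460,170,280)): print(p)
A=(612.2,-189,95,-16.7)
plan(mid(here(),A,.34),mid(here(),A,.67),A,(*A[:2],23,A[3]))"
```

```text
time_s: 22.22
position: [0.5198, 0.2147, 0.0438]
tcp_rot: [[0.14, 0.99, 0.002], [0.99, -0.14, 0.0], [0.0, 0.002, -1.0]]
force: [-0.2, -0.3, -0.1]
opening: 0.395
grasp_force: 0.0
time_s: 22.85
position: [0.5189, 0.215, 0.114]
tcp_rot: [[0.139, 0.99, 0.0], [0.99, -0.139, -0.0], [0.0, 0.0, -1.0]]
force: [0.5, 0.5, -0.1]
opening: 0.549
grasp_force: 0.0
(612.2, -189.0, 46.5, 33.1, -16.7)
(628.6, -108.0, 46.0, 33.1, -52.6)
t 22.9 p [520.9 215.5 117.1] psi -98.0 F [-0.3  0.6  0.6] op 47.9 g 0.0
 xyz [-131.9, 49.9, 7.5] rz -0.482 rows>= 2.6
 xyz [-135.9, -16.5, 7.3] rz -0.468 rows>= 2.5
 xyz [-113.8, -76.0, 7.3] rz -0.468 rows>= 2.5
 xyz [0.0, 0.0, 72.0] rz -0.0 rows>= 1.2
```

```bash
python3 -m handwheel '[{"xyz":[-26,10,1],"delta_rot":[0,0,-0.1],"hand":-0.1},{"xyz":[-52,20,3],"delta_rot":[0,0,-0.2],"hand":-0.1},{"xyz":[-79,30,5],"delta_rot":[0,0,-0.3],"hand":-0.1},{"xyz":[-106,40,6],"delta_rot":[0,0,-0.39],"hand":-0.1},{"xyz":[-132,50,7],"delta_rot":[0,0,-0.482],"hand":-0.1}]'>/dev/null; python3 -m handwheel '[{"xyz":[-27,-3,1],"delta_rot":[0,0,-0.1],"hand":-0.1},{"xyz":[-54,-6,3],"delta_rot":[0,0,-0.2],"hand":-0.1},{"xyz":[-82,-10,5],"delta_rot":[0,0,-0.3],"hand":-0.1},{"xyz":[-109,-13,6],"delta_rot":[0,0,-0.39],"hand":-0.1},{"xyz":[-136,-16.5,7],"delta_rot":[0,0,-0.468],"hand":-0.1}]'>/dev/null; python3 -m handwheel '[{"xyz":[-28,-19,1],"delta_rot":[0,0,-0.12],"hand":-0.1},{"xyz":[-57,-38,3],"delta_rot":[0,0,-0.24],"hand":-0.1},{"xyz":[-86,-57,5],"delta_rot":[0,0,-0.36],"hand":-0.1},{"xyz":[-114,-76,7],"delta_rot":[0,0,-0.468],"hand":-0.1},{"xyz":[-114,-76,7],"delta_rot":[0,0,-0.468],"hand":-0.1}]'>/dev/null; python3 -c "
from h import *
A=(612.2,-189,23,-16.7)
plan(A)"
```

```text
t 24.8 p [ 611.  -192.9   91.8] psi -17.0 F [0.5 1.6 0.5] op 47.7 g 0.0
 xyz [0.0, 4.1, 68.8] rz -0.004 rows>= 1.1
```

```bash
python3 -m handwheel '[{"xyz":[0,2,30],"delta_rot":[0,0,0],"hand":-0.1},{"xyz":[0,2,55],"delta_rot":[0,0,0],"hand":-0.1},{"xyz":[0,2,69],"delta_rot":[0,0,0],"hand":-0.1},{"xyz":[0,2,69],"delta_rot":[0,0,0],"hand":-0.1},{"xyz":[0,2,69],"delta_rot":[0,0,0],"hand":1}]'; python3 -m handwheel '[{"xyz":[0,0,0],"delta_rot":[0,0,0],"hand":1},{"xyz":[0,0,0],"delta_rot":[0,0,0],"hand":1},{"xyz":[0,0,-30],"delta_rot":[0,0,0],"hand":1},{"xyz":[0,0,-65],"delta_rot":[0,0,0],"hand":1},{"xyz":[0,0,-95],"delta_rot":[0,0,0],"hand":1}]'; python3 -c "
from h import *
A=(*tr(-45,54),110,-98)
plan(mid(here(),A,.34),mid(here(),A,.68),A,(*A[:2],42,A[3]))"
```

```text
time_s: 25.4
position: [0.6112, -0.188, 0.0236]
tcp_rot: [[-0.957, 0.288, 0.001], [0.288, 0.957, -0.0], [-0.001, -0.0, -1.0]]
force: [0.4, -0.8, -0.4]
opening: 0.498
grasp_force: 0.0
time_s: 26.02
position: [0.6108, -0.1882, 0.1192]
tcp_rot: [[-0.957, 0.289, 0.0], [0.289, 0.957, -0.0], [-0.0, 0.0, -1.0]]
force: [-0.3, -0.5, -1.4]
opening: 0.342
grasp_force: 30.0
t 26.0 p [ 610.8 -188.2  119.2] psi -16.8 F [-0.3 -0.5 -1.4] op 29.8 g 30.0
 xyz [72.5, 140.5, 3.1] rz 0.482 rows>= 2.6
 xyz [129.4, 90.9, 3.1] rz 0.482 rows>= 2.6
 xyz [147.6, 19.4, 2.9] rz 0.454 rows>= 2.4
 xyz [0.0, 0.0, 68.0] rz -0.0 rows>= 1.1
```

```bash
python3 -m handwheel '[{"xyz":[14,28,1],"delta_rot":[0,0,0.1],"hand":1},{"xyz":[29,56,2],"delta_rot":[0,0,0.2],"hand":1},{"xyz":[43,84,3],"delta_rot":[0,0,0.3],"hand":1},{"xyz":[58,112,3],"delta_rot":[0,0,0.39],"hand":1},{"xyz":[72.5,140.5,3],"delta_rot":[0,0,0.482],"hand":1}]'>/dev/null; python3 -m handwheel '[{"xyz":[26,18,1],"delta_rot":[0,0,0.1],"hand":1},{"xyz":[52,36,2],"delta_rot":[0,0,0.2],"hand":1},{"xyz":[78,54,3],"delta_rot":[0,0,0.3],"hand":1},{"xyz":[104,72,3],"delta_rot":[0,0,0.39],"hand":1},{"xyz":[129.5,91,3],"delta_rot":[0,0,0.482],"hand":1}]'>/dev/null; python3 -m handwheel '[{"xyz":[37,5,1],"delta_rot":[0,0,0.12],"hand":1},{"xyz":[74,10,2],"delta_rot":[0,0,0.24],"hand":1},{"xyz":[111,15,3],"delta_rot":[0,0,0.35],"hand":1},{"xyz":[147.5,19.5,3],"delta_rot":[0,0,0.454],"hand":1},{"xyz":[147.5,19.5,3],"delta_rot":[0,0,0.454],"hand":1}]'; python3 -c "
from h import *
A=(*tr(-45,54),43,-98)
plan(A)"
```

```text
time_s: 27.9
position: [0.5252, 0.2715, 0.1091]
tcp_rot: [[0.136, 0.991, 0.0], [0.991, -0.136, 0.0], [0.0, 0.0, -1.0]]
force: [-0.8, -0.9, -1.1]
opening: 0.347
grasp_force: 30.0
t 27.9 p [525.2 271.5 109.1] psi -97.8 F [-0.8 -0.9 -1.1] op 30.2 g 30.0
 xyz [-2.2, 1.2, 66.1] rz 0.003 rows>= 1.1
```

```bash
python3 -m handwheel '[{"xyz":[-1,0,30],"delta_rot":[0,0,0],"hand":1},{"xyz":[-1,0,55],"delta_rot":[0,0,0],"hand":1},{"xyz":[-1,0,65],"delta_rot":[0,0,0],"hand":1},{"xyz":[-1,0,66],"delta_rot":[0,0,0],"hand":1},{"xyz":[-1,0,66],"delta_rot":[0,0,0],"hand":-0.1}]'; python3 -m handwheel '[{"xyz":[0,0,0],"delta_rot":[0,0,0],"hand":-0.1},{"xyz":[0,0,0],"delta_rot":[0,0,0],"hand":-0.1},{"xyz":[0,0,-20],"delta_rot":[0,0,0],"hand":-0.1},{"xyz":[0,0,-45],"delta_rot":[0,0,0],"hand":-0.1},{"xyz":[0,0,-70],"delta_rot":[0,0,0],"hand":-0.1}]'; python3 -c "
from h import *
for p in pieces(snap('top','p5'),.042,(310,460,170,280)): print(p)
A=(628.5,-108,95,-52)
plan(mid(here(),A,.5),A,(*A[:2],23,A[3]))"
```

```text
time_s: 28.52
position: [0.5268, 0.2681, 0.0439]
tcp_rot: [[0.14, 0.99, 0.002], [0.99, -0.14, 0.0], [0.001, 0.002, -1.0]]
force: [0.2, -0.9, -0.4]
opening: 0.394
grasp_force: 0.1
time_s: 29.15
position: [0.5261, 0.2683, 0.114]
tcp_rot: [[0.139, 0.99, 0.001], [0.99, -0.139, 0.0], [0.0, 0.001, -1.0]]
force: [-0.2, -0.4, 0.8]
opening: 0.55
grasp_force: 0.0
(628.6, -108.0, 46.0, 32.9, -52.4)
t 29.2 p [528.2 269.1 117.4] psi -98.0 F [0.5 0.1 1.5] op 47.3 g 0.0
 xyz [-179.7, 75.9, 11.2] rz -0.401 rows>= 3.1
 xyz [-195.1, -0.3, 11.2] rz -0.401 rows>= 3.1
 xyz [0.0, 0.0, 72.0] rz -0.0 rows>= 1.2
```

```bash
python3 -m handwheel '[{"xyz":[-32,14,2],"delta_rot":[0,0,-0.08],"hand":-0.1},{"xyz":[-69,29,4],"delta_rot":[0,0,-0.16],"hand":-0.1},{"xyz":[-106,45,6],"delta_rot":[0,0,-0.24],"hand":-0.1},{"xyz":[-143,60,8],"delta_rot":[0,0,-0.32],"hand":-0.1},{"xyz":[-180,76,11],"delta_rot":[0,0,-0.401],"hand":-0.1}]'>/dev/null; python3 -m handwheel '[{"xyz":[-40,0,2],"delta_rot":[0,0,-0.09],"hand":-0.1},{"xyz":[-80,0,4],"delta_rot":[0,0,-0.18],"hand":-0.1},{"xyz":[-120,0,7],"delta_rot":[0,0,-0.27],"hand":-0.1},{"xyz":[-160,0,9],"delta_rot":[0,0,-0.35],"hand":-0.1},{"xyz":[-195,0,11],"delta_rot":[0,0,-0.401],"hand":-0.1}]'>/dev/null;  python3 -m handwheel '[{"xyz":[0,0,5],"delta_rot":[0,0,0],"hand":-0.1},{"xyz":[0,0,5],"delta_rot":[0,0,0],"hand":-0.1},{"xyz":[0,0,5],"delta_rot":[0,0,0],"hand":-0.1},{"xyz":[0,0,5],"delta_rot":[0,0,0],"hand":-0.1},{"xyz":[0,0,5],"delta_rot":[0,0,0],"hand":-0.1}]'>/dev/null; python3 -c "
from h import *
A=(628.5,-108,23,-52)
plan(A)"
```

```text
t 31.1 p [ 626.5 -108.3   86.2] psi -52.0 F [0.3 0.8 0.4] op 47.9 g 0.0
 xyz [-1.0, 1.8, 63.2] rz -0.0 rows>= 1.0
```

```bash
python3 -m handwheel '[{"xyz":[-1,1.5,30],"delta_rot":[0,0,0],"hand":-0.1},{"xyz":[-1,1.5,52],"delta_rot":[0,0,0],"hand":-0.1},{"xyz":[-1,1.5,63],"delta_rot":[0,0,0],"hand":-0.1},{"xyz":[-1,1.5,63],"delta_rot":[0,0,0],"hand":-0.1},{"xyz":[-1,1.5,63],"delta_rot":[0,0,0],"hand":1}]'; python3 -m handwheel '[{"xyz":[0,0,0],"delta_rot":[0,0,0],"hand":1},{"xyz":[0,0,0],"delta_rot":[0,0,0],"hand":1},{"xyz":[0,0,-30],"delta_rot":[0,0,0],"hand":1},{"xyz":[0,0,-65],"delta_rot":[0,0,0],"hand":1},{"xyz":[0,0,-95],"delta_rot":[0,0,0],"hand":1}]'; python3 -c "
from h import *
A=(*tr(-45,108),110,-98)
plan(mid(here(),A,.34),mid(here(),A,.68),A,(*A[:2],42,A[3]))"
```

```text
time_s: 31.7
position: [0.6289, -0.1091, 0.0238]
tcp_rot: [[-0.615, 0.789, 0.002], [0.789, 0.615, -0.001], [-0.001, 0.001, -1.0]]
force: [0.2, 0.0, 0.2]
opening: 0.5
grasp_force: 0.0
time_s: 32.33
position: [0.6282, -0.1089, 0.1192]
tcp_rot: [[-0.615, 0.789, 0.0], [0.789, 0.615, -0.0], [-0.0, 0.0, -1.0]]
force: [-0.3, -0.5, -0.4]
opening: 0.34
grasp_force: 30.0
t 32.3 p [ 628.2 -108.9  119.2] psi -52.1 F [-0.3 -0.5 -0.4] op 29.6 g 30.0
 xyz [135.5, 64.8, 3.1] rz 0.273 rows>= 2.4
 xyz [147.9, 25.9, 3.1] rz 0.273 rows>= 2.4
 xyz [140.7, -14.0, 3.0] rz 0.257 rows>= 2.3
 xyz [0.0, 0.0, 68.0] rz -0.0 rows>= 1.1
```

```bash
python3 -m handwheel '[{"xyz":[27,13,1],"delta_rot":[0,0,0.05],"hand":1},{"xyz":[54,26,2],"delta_rot":[0,0,0.1],"hand":1},{"xyz":[81,39,3],"delta_rot":[0,0,0.16],"hand":1},{"xyz":[108,52,3],"delta_rot":[0,0,0.21],"hand":1},{"xyz":[135.5,65,3],"delta_rot":[0,0,0.273],"hand":1}]'>/dev/null; python3 -m handwheel '[{"xyz":[30,5,1],"delta_rot":[0,0,0.05],"hand":1},{"xyz":[60,10,2],"delta_rot":[0,0,0.1],"hand":1},{"xyz":[90,16,3],"delta_rot":[0,0,0.16],"hand":1},{"xyz":[119,21,3],"delta_rot":[0,0,0.21],"hand":1},{"xyz":[148,26,3],"delta_rot":[0,0,0.273],"hand":1}]'>/dev/null; python3 -m handwheel '[{"xyz":[35,-3,1],"delta_rot":[0,0,0.07],"hand":1},{"xyz":[70,-7,2],"delta_rot":[0,0,0.14],"hand":1},{"xyz":[106,-11,3],"delta_rot":[0,0,0.2],"hand":1},{"xyz":[140.5,-14,3],"delta_rot":[0,0,0.257],"hand":1},{"xyz":[140.5,-14,3],"delta_rot":[0,0,0.257],"hand":1}]'; python3 -c "
from h import *
A=(*tr(-45,108),43,-98)
plan(A)"
```

```text
time_s: 34.2
position: [0.533, 0.325, 0.109]
tcp_rot: [[0.137, 0.991, 0.0], [0.991, -0.137, 0.0], [0.0, 0.0, -1.0]]
force: [-1.0, -1.0, -2.0]
opening: 0.34
grasp_force: 30.0
t 34.2 p [533. 325. 109.] psi -97.9 F [-1. -1. -2.] op 29.6 g 30.0
 xyz [-2.3, 0.9, 66.0] rz 0.002 rows>= 1.1
```

```bash
python3 -m handwheel '[{"xyz":[-1,0,30],"delta_rot":[0,0,0],"hand":1},{"xyz":[-1,0,55],"delta_rot":[0,0,0],"hand":1},{"xyz":[-1,0,65],"delta_rot":[0,0,0],"hand":1},{"xyz":[-1,0,66],"delta_rot":[0,0,0],"hand":1},{"xyz":[-1,0,66],"delta_rot":[0,0,0],"hand":-0.1}]'>/dev/null; python3 -m handwheel '[{"xyz":[0,0,0],"delta_rot":[0,0,0],"hand":-0.1},{"xyz":[0,0,0],"delta_rot":[0,0,0],"hand":-0.1},{"xyz":[0,0,-20],"delta_rot":[0,0,0],"hand":-0.1},{"xyz":[0,0,-45],"delta_rot":[0,0,0],"hand":-0.1},{"xyz":[10,-30,-70],"delta_rot":[0,0,0],"hand":-0.1}]'>/dev/null; python3 -m handwheel '[{"xyz":[40,-20,0],"delta_rot":[0,0,0],"hand":-0.1},{"xyz":[80,-40,0],"delta_rot":[0,0,0],"hand":-0.1},{"xyz":[120,-60,0],"delta_rot":[0,0,0],"hand":-0.1},{"xyz":[160,-80,0],"delta_rot":[0,0,0],"hand":-0.1},{"xyz":[200,-100,0],"delta_rot":[0,0,0],"hand":-0.1}]'; python3 -c "
from h import *
a=snap('top','t6')
cv2.imwrite('pics/t6c.png',cv2.resize(a[150:320,60:460],None,fx=2,fy=2,interpolation=cv2.INTER_CUBIC)[:,:,::-1])"
```

```text
time_s: 36.08
position: [0.4343, 0.5496, 0.1149]
tcp_rot: [[0.14, 0.99, 0.002], [0.99, -0.14, 0.001], [0.001, 0.001, -1.0]]
force: [-0.2, -1.1, 0.2]
opening: 0.552
grasp_force: 0.0
```

View pics/t6c.png

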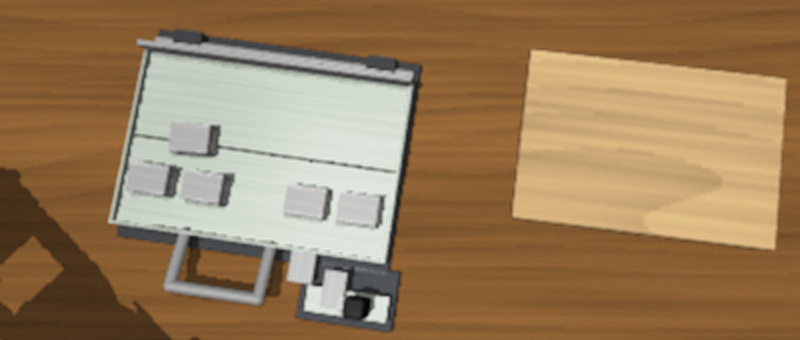

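The middle piece has been knocked across the line: it is now at crop (191,137), near piece 4. The other four are in place, and the lock is at its released end. I'll measure them.

```bash
python3 -c "
from h import *
im=cv2.imread('pics/t6.png')
h=cv2.cvtColor(cv2.resize(im[160:300,110:280],None,fx=6,fy=6,interpolation=cv2.INTER_CUBIC),cv2.COLOR_BGR2HSV)
f=lambda x,y:ray('top',x/2-.25+60,y/2-.25+150,.06)[:2]*1000
for n,q in dict(k=[(173,122),(214,125),(210,154),(170,151)],p5=[(131,162),(171,164),(169,195),(127,193)],p4=[(188,170),(228,173),(224,204),(184,202)],p2=[(290,184),(330,187),(328,218),(287,215)]).items():
  w=np.array([f(*c) for c in q]); c=w.mean(0)-MID
  e=w[0]-w[1]; print(n,w.mean(0).round(1),'tray',(c@XV).round(1),(c@YV).round(1),'yaw rel',(np.degrees(np.arctan2(e[1],e[0]))-82).round(1))
"
```

```text
k [574.5 276.1] tray 2.0 67.7 yaw rel 3.9
p5 [533.5 316.6] tray -44.2 102.0 yaw rel 5.4
p4 [525.  258.8] tray -44.6 43.6 yaw rel 4.0
p2 [511.8 155.1] tray -43.3 -60.9 yaw rel 4.0
```

```bash
python3 -c "
from h import *
A=(574.5,278.5,105,-8)
plan(mid(here(),A,.5),A,(*A[:2],43,-8))"
```

```text
t 36.1 p [432.1 555.6 115.2] psi -97.9 F [-0.2  4.1  0.1] op 47.8 g 0.0
 xyz [-127.5, 89.6, 5.1] rz -0.784 rows>= 4.2
 xyz [-153.5, -26.7, 5.1] rz -0.784 rows>= 4.2
 xyz [0.0, 0.0, 62.0] rz -0.0 rows>= 1.0
```

```bash
python3 -m handwheel '[{"xyz":[-25,18,1],"delta_rot":[0,0,-0.15],"hand":-0.6},{"xyz":[-50,36,2],"delta_rot":[0,0,-0.31],"hand":-0.6},{"xyz":[-76,54,3],"delta_rot":[0,0,-0.47],"hand":-0.6},{"xyz":[-102,72,4],"delta_rot":[0,0,-0.63],"hand":-0.6},{"xyz":[-127.5,89.5,5],"delta_rot":[0,0,-0.784],"hand":-0.6}]'>/dev/null; python3 -m handwheel '[{"xyz":[-30,-5,1],"delta_rot":[0,0,-0.15],"hand":-0.6},{"xyz":[-60,-10,2],"delta_rot":[0,0,-0.31],"hand":-0.6},{"xyz":[-91,-16,3],"delta_rot":[0,0,-0.47],"hand":-0.6},{"xyz":[-122,-21,4],"delta_rot":[0,0,-0.63],"hand":-0.6},{"xyz":[-153.5,-26.5,5],"delta_rot":[0,0,-0.784],"hand":-0.6}]'>/dev/null;  python3 -m handwheel '[{"xyz":[0,0,0],"delta_rot":[0,0,0],"hand":-0.6},{"xyz":[0,0,0],"delta_rot":[0,0,0],"hand":-0.6},{"xyz":[0,0,0],"delta_rot":[0,0,0],"hand":-0.6},{"xyz":[0,0,0],"delta_rot":[0,0,0],"hand":-0.6},{"xyz":[0,0,0],"delta_rot":[0,0,0],"hand":-0.6}]'>/dev/null; python3 -c "
from h import *
A=(574.5,278.5,42,-8)
plan(A)
b=snap('side','s7')
c=cv2.resize(b[120:220,180:300],None,fx=5,fy=5,interpolation=cv2.INTER_CUBIC)[:,:,::-1].copy()
def mark(w,z,col):
  for x,y in((-15,-20),(-15,20),(15,20),(15,-20)):
    q=(np.array(w)+x*XV+y*YV)/1000;u,v=proj('side',(*q,z));cv2.circle(c,(int((u-180+.5)*5),int((v-120+.5)*5)),3,col,-1)
mark((574.5,278.5),.06,(0,0,255));mark(tr(-45,54),.06,(0,160,0));mark(tr(-45,-54),.06,(255,0,0))
cv2.imwrite('pics/s7c.png',c)"
```

```text
t 38.0 p [575.8 270.9 103. ] psi -8.2 F [-0.   0.6  0.4] op 69.6 g 0.0
 xyz [2.4, 7.3, 61.0] rz -0.003 rows>= 1.0
```

View pics/s7c.png

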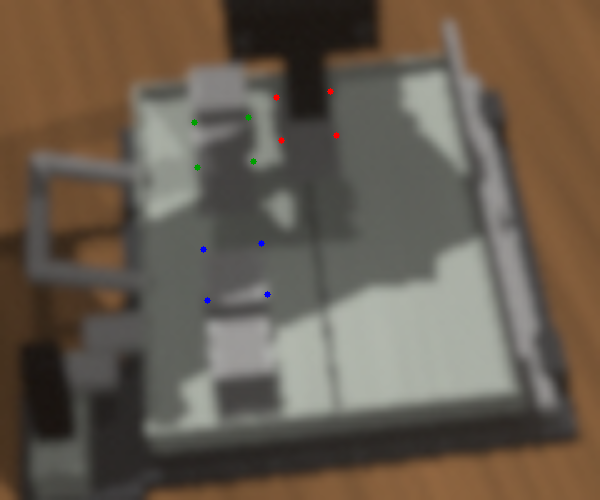

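The side view agrees with the top-camera estimate: the knocked piece's front edge is near row 140, and the fingers are above it. Descending to grip it along its length.

```bash
python3 -m handwheel '[{"xyz":[1.5,6,15],"delta_rot":[0,0,0],"hand":-0.6},{"xyz":[1.5,6,40],"delta_rot":[0,0,0],"hand":-0.6},{"xyz":[1.5,6,60],"delta_rot":[0,0,0],"hand":-0.6},{"xyz":[1.5,6,60],"delta_rot":[0,0,0],"hand":0},{"xyz":[1.5,6,60],"delta_rot":[0,0,0],"hand":1}]'; python3 -m handwheel '[{"xyz":[0,0,0],"delta_rot":[0,0,0],"hand":1},{"xyz":[0,0,0],"delta_rot":[0,0,0],"hand":1},{"xyz":[0,0,0],"delta_rot":[0,0,0],"hand":1},{"xyz":[0,0,-15],"delta_rot":[0,0,0],"hand":1},{"xyz":[0,0,-45],"delta_rot":[0,0,0],"hand":1}]'; python3 -c "
from h import *
A=(*tr(-17,0),85,-8)
plan(A,(*A[:2],43,-8))"
```

```text
time_s: 38.67
position: [0.5757, 0.2766, 0.043]
tcp_rot: [[-0.99, 0.143, 0.0], [0.143, 0.99, -0.0], [-0.0, -0.0, -1.0]]
force: [-0.3, 0.2, -1.1]
opening: 0.654
grasp_force: 0.0
time_s: 39.3
position: [0.5743, 0.2761, 0.0877]
tcp_rot: [[-0.99, 0.143, -0.003], [0.143, 0.99, -0.001], [0.003, -0.002, -1.0]]
force: [0.3, 0.4, -1.9]
opening: 0.458
grasp_force: 29.7
t 39.3 p [574.3 276.1  87.7] psi -8.2 F [ 0.3  0.4 -1.9] op 39.8 g 29.7
 xyz [18.5, -67.6, 2.7] rz -0.004 rows>= 1.1
 xyz [0.0, 0.0, 42.0] rz -0.0 rows>= 0.7
```

```bash
python3 -m handwheel '[{"xyz":[5,-18,0],"delta_rot":[0,0,0],"hand":1},{"xyz":[11,-40,0],"delta_rot":[0,0,0],"hand":1},{"xyz":[18,-72,2],"delta_rot":[0,0,0],"hand":1},{"xyz":[18,-72,10],"delta_rot":[0,0,0],"hand":1},{"xyz":[18,-72,30],"delta_rot":[0,0,0],"hand":1}]'; python3 -m handwheel '[{"xyz":[0,0,8],"delta_rot":[0,0,0],"hand":1},{"xyz":[0,0,14],"delta_rot":[0,0,0],"hand":1},{"xyz":[0,0,14],"delta_rot":[0,0,0],"hand":1},{"xyz":[0,0,14],"delta_rot":[0,0,0],"hand":-0.1},{"xyz":[0,0,14],"delta_rot":[0,0,0],"hand":-0.1}]'; python3 -m handwheel '[{"xyz":[0,0,0],"delta_rot":[0,0,0],"hand":-0.1},{"xyz":[0,0,-20],"delta_rot":[0,0,0],"hand":-0.1},{"xyz":[0,0,-50],"delta_rot":[0,0,0],"hand":-0.1},{"xyz":[10,0,-70],"delta_rot":[0,0,0],"hand":-0.1},{"xyz":[50,0,-80],"delta_rot":[0,0,0],"hand":-0.1}]'; python3 -c "
from h import *
A=(*tr(-145,18.4),100,-98)
plan(mid(here(),A,.5),A,(*A[:2],39,-98))"
```

```text
time_s: 39.92
position: [0.549, 0.2082, 0.0591]
tcp_rot: [[-0.99, 0.144, 0.004], [0.144, 0.99, 0.001], [-0.004, 0.002, -1.0]]
force: [-0.0, 0.0, -0.8]
opening: 0.458
grasp_force: 29.7
time_s: 40.55
position: [0.5477, 0.208, 0.0443]
tcp_rot: [[-0.99, 0.143, 0.001], [0.143, 0.99, 0.0], [-0.001, 0.0, -1.0]]
force: [0.6, 0.4, -0.2]
opening: 0.541
grasp_force: 0.0
time_s: 41.18
position: [0.5009, 0.2151, 0.1256]
tcp_rot: [[-0.989, 0.145, 0.006], [0.145, 0.989, 0.001], [-0.006, 0.002, -1.0]]
force: [0.0, -0.9, 0.5]
opening: 0.549
grasp_force: 0.0
t 41.2 p [500.9 215.1 125.6] psi -8.3 F [ 0.  -0.9  0.5] op 47.7 g 0.0
 xyz [41.4, 10.5, 12.8] rz 0.783 rows>= 4.2
 xyz [36.7, -21.7, 12.8] rz 0.783 rows>= 4.2
 xyz [0.0, 0.0, 61.0] rz -0.0 rows>= 1.0
```

```bash
python3 -m handwheel '[{"xyz":[8,2,2],"delta_rot":[0,0,0.15],"hand":-0.1},{"xyz":[16,4,5],"delta_rot":[0,0,0.31],"hand":-0.1},{"xyz":[24,6,8],"delta_rot":[0,0,0.47],"hand":-0.1},{"xyz":[33,8,11],"delta_rot":[0,0,0.63],"hand":-0.1},{"xyz":[41,10.5,13],"delta_rot":[0,0,0.783],"hand":-0.1}]'>/dev/null; python3 -m handwheel '[{"xyz":[8,-5,2],"delta_rot":[0,0,0.16],"hand":-0.1},{"xyz":[16,-10,5],"delta_rot":[0,0,0.33],"hand":-0.1},{"xyz":[24,-15,8],"delta_rot":[0,0,0.5],"hand":-0.1},{"xyz":[32,-20,11],"delta_rot":[0,0,0.66],"hand":-0.1},{"xyz":[36.5,-21.5,13],"delta_rot":[0,0,0.783],"hand":-0.1}]'>/dev/null; python3 -c "
from h import *
A=(*tr(-145,18.4),39,-98)
plan(A)
a=snap('top','t8');b=snap('side','s8')
A=cv2.resize(a[150:320,100:300],None,fx=2,fy=2,interpolation=cv2.INTER_CUBIC);B=cv2.resize(b[100:270,150:340],None,fx=2,fy=2,interpolation=cv2.INTER_CUBIC)
cv2.imwrite('pics/c8.png',np.hstack([A,B])[:,:,::-1])"
```

```text
t 42.4 p [419.1 247.6  98. ] psi -98.2 F [-0.6 -0.9 -1.2] op 47.8 g 0.0
 xyz [0.6, 2.9, 59.0] rz -0.004 rows>= 0.9
```

View pics/c8.png

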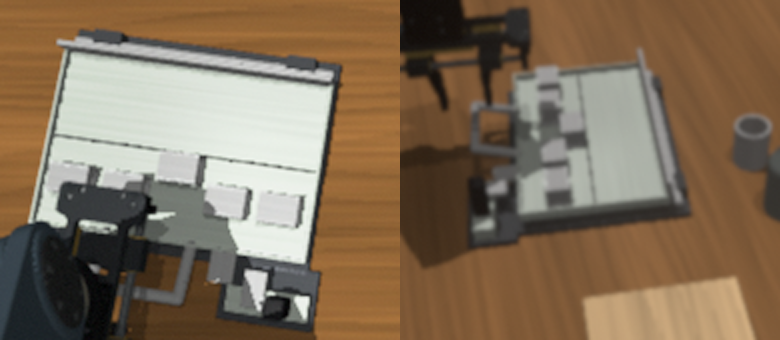

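All five pieces lie in the handle half. The re-placed one is at crop (180,167) with gaps on both sides. The fingers are over the handle, so I'll grip it.

```bash
python3 -m handwheel '[{"xyz":[0,1.5,10],"delta_rot":[0,0,0],"hand":-0.1},{"xyz":[0,1.5,30],"delta_rot":[0,0,0],"hand":-0.1},{"xyz":[0,1.5,50],"delta_rot":[0,0,0],"hand":-0.1},{"xyz":[0,1.5,58],"delta_rot":[0,0,0],"hand":-0.1},{"xyz":[0,1.5,58],"delta_rot":[0,0,0],"hand":0.5}]'; python3 -m handwheel '[{"xyz":[0,0,0],"delta_rot":[0,0,0],"hand":0.5},{"xyz":[0,0,0],"delta_rot":[0,0,0],"hand":1},{"xyz":[0,0,0],"delta_rot":[0,0,0],"hand":1},{"xyz":[0,0,0],"delta_rot":[0,0,0],"hand":1},{"xyz":[0,0,0],"delta_rot":[0,0,0],"hand":1}]'
```

```text
time_s: 43.15
position: [0.4211, 0.2471, 0.0394]
tcp_rot: [[0.138, 0.99, -0.001], [0.99, -0.138, -0.0], [-0.001, -0.001, -1.0]]
force: [-0.4, 0.1, -0.5]
opening: 0.497
grasp_force: 0.0
time_s: 43.78
position: [0.4219, 0.2474, 0.0404]
tcp_rot: [[0.138, 0.99, 0.001], [0.99, -0.138, 0.0], [0.001, 0.001, -1.0]]
force: [0.7, -0.5, 2.7]
opening: 0.126
grasp_force: 30.0
```

```bash
python3 -m handwheel '[{"xyz":[0,0.6,-6.5],"delta_rot":[0.026,0,0],"hand":1},{"xyz":[0,1.3,-13],"delta_rot":[0.052,0,0],"hand":1},{"xyz":[0,2.1,-19.5],"delta_rot":[0.078,0,0],"hand":1},{"xyz":[0,3.2,-26],"delta_rot":[0.104,0,0],"hand":1},{"xyz":[0,4.4,-32.3],"delta_rot":[0.13,0,0],"hand":1}]'; python3 -m handwheel '[{"xyz":[0,0.6,-6.5],"delta_rot":[0.026,0,0],"hand":1},{"xyz":[0,1.3,-13],"delta_rot":[0.052,0,0],"hand":1},{"xyz":[0,2.1,-19.5],"delta_rot":[0.078,0,0],"hand":1},{"xyz":[0,3.2,-26],"delta_rot":[0.104,0,0],"hand":1},{"xyz":[0,4.4,-32.3],"delta_rot":[0.13,0,0],"hand":1}]'
```

```text
time_s: 44.4
position: [0.426, 0.2468, 0.0716]
tcp_rot: [[0.139, 0.982, -0.129], [0.99, -0.138, 0.018], [0.0, -0.13, -0.992]]
force: [2.5, 1.5, -7.4]
opening: 0.124
grasp_force: 30.0
time_s: 45.02
position: [0.4343, 0.2456, 0.1027]
tcp_rot: [[0.139, 0.957, -0.255], [0.99, -0.134, 0.036], [0.0, -0.257, -0.966]]
force: [1.6, 1.6, -8.3]
opening: 0.125
grasp_force: 30.0
```

```bash
python3 -m handwheel '[{"xyz":[0,0.6,-6.5],"delta_rot":[0.026,0,0],"hand":1},{"xyz":[0,1.3,-13],"delta_rot":[0.052,0,0],"hand":1},{"xyz":[0,2.1,-19.5],"delta_rot":[0.078,0,0],"hand":1},{"xyz":[0,3.2,-26],"delta_rot":[0.104,0,0],"hand":1},{"xyz":[0,4.4,-32.3],"delta_rot":[0.13,0,0],"hand":1}]'; python3 -m handwheel '[{"xyz":[0,0.6,-6.5],"delta_rot":[0.026,0,0],"hand":1},{"xyz":[0,1.3,-13],"delta_rot":[0.052,0,0],"hand":1},{"xyz":[0,2.1,-19.5],"delta_rot":[0.078,0,0],"hand":1},{"xyz":[0,3.2,-26],"delta_rot":[0.104,0,0],"hand":1},{"xyz":[0,4.4,-32.3],"delta_rot":[0.13,0,0],"hand":1}]';python3 -m handwheel '[{"xyz":[0,0,0],"delta_rot":[0,0,0],"hand":1},{"xyz":[0,0,0],"delta_rot":[0,0,0],"hand":1},{"xyz":[0,0,0],"delta_rot":[0,0,0],"hand":1},{"xyz":[0,0,0],"delta_rot":[0,0,0],"hand":1},{"xyz":[0,0,0],"delta_rot":[0,0,0],"hand":1}]'; python3 -c "
from h import *
a=snap('top','t9');b=snap('side','s9')
A=cv2.resize(a[150:320,100:300],None,fx=2,fy=2,interpolation=cv2.INTER_CUBIC);B=cv2.resize(b[80:250,150:340],None,fx=2,fy=2,interpolation=cv2.INTER_CUBIC)
cv2.imwrite('pics/c9.png',np.hstack([A,B])[:,:,::-1])"
```

```text
time_s: 45.65
position: [0.4464, 0.2439, 0.1325]
tcp_rot: [[0.139, 0.916, -0.377], [0.99, -0.128, 0.053], [0.0, -0.381, -0.925]]
force: [1.2, 1.8, -7.0]
opening: 0.124
grasp_force: 30.0
time_s: 46.28
position: [0.4626, 0.2417, 0.1609]
tcp_rot: [[0.139, 0.859, -0.493], [0.99, -0.12, 0.069], [0.0, -0.498, -0.867]]
force: [0.4, 0.4, -5.4]
opening: 0.125
grasp_force: 30.0
time_s: 46.9
position: [0.4633, 0.2416, 0.1619]
tcp_rot: [[0.139, 0.86, -0.491], [0.99, -0.12, 0.069], [0.0, -0.495, -0.869]]
force: [2.6, 0.7, -6.2]
opening: 0.126
grasp_force: 30.0
```

View pics/c9.png

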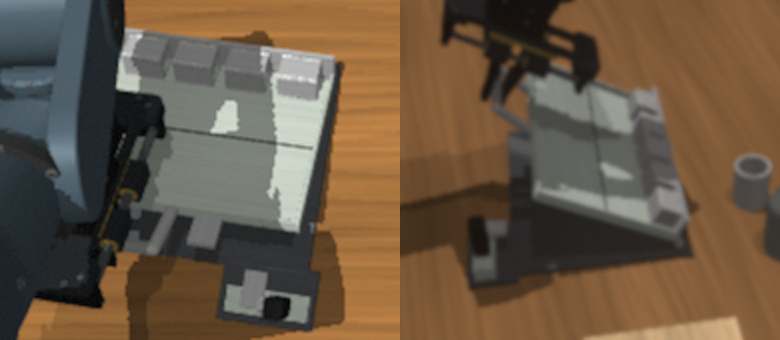

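All the pieces have slid to the fence in one row: top crop (130-320, 55-80), tilt about 30°. Lowering now.

```bash
for i in 1; do python3 -m handwheel '[{"xyz":[0,-0.4,6.5],"delta_rot":[-0.026,0,0],"hand":1},{"xyz":[0,-0.6,13],"delta_rot":[-0.052,0,0],"hand":1},{"xyz":[0,-0.6,19.5],"delta_rot":[-0.078,0,0],"hand":1},{"xyz":[0,-0.5,26],"delta_rot":[-0.104,0,0],"hand":1},{"xyz":[0,-0.2,32.5],"delta_rot":[-0.13,0,0],"hand":1}]'; done; python3 -m handwheel '[{"xyz":[0,-0.4,6.5],"delta_rot":[-0.026,0,0],"hand":1},{"xyz":[0,-0.6,13],"delta_rot":[-0.052,0,0],"hand":1},{"xyz":[0,-0.6,19.5],"delta_rot":[-0.078,0,0],"hand":1},{"xyz":[0,-0.5,26],"delta_rot":[-0.104,0,0],"hand":1},{"xyz":[0,-0.2,32.5],"delta_rot":[-0.13,0,0],"hand":1}]'; python3 -m handwheel '[{"xyz":[0,-0.4,6.5],"delta_rot":[-0.026,0,0],"hand":1},{"xyz":[0,-0.6,13],"delta_rot":[-0.052,0,0],"hand":1},{"xyz":[0,-0.6,19.5],"delta_rot":[-0.078,0,0],"hand":1},{"xyz":[0,-0.5,26],"delta_rot":[-0.104,0,0],"hand":1},{"xyz":[0,-0.2,32.5],"delta_rot":[-0.13,0,0],"hand":1}]'>/dev/null; python3 -m handwheel '[{"xyz":[0,-0.4,6.5],"delta_rot":[-0.026,0,0],"hand":1},{"xyz":[0,-0.6,13],"delta_rot":[-0.052,0,0],"hand":1},{"xyz":[0,-0.6,19.5],"delta_rot":[-0.078,0,0],"hand":1},{"xyz":[0,-0.5,26],"delta_rot":[-0.104,0,0],"hand":1},{"xyz":[0,-0.2,31],"delta_rot":[-0.13,0,0],"hand":1}]'; python3 -m handwheel '[{"xyz":[0,0,0],"delta_rot":[0,0,0],"hand":1},{"xyz":[0,0,0.5],"delta_rot":[0,0,0],"hand":1},{"xyz":[0,0,1],"delta_rot":[0,0,0],"hand":1},{"xyz":[0,0,1],"delta_rot":[0,0,0],"hand":1},{"xyz":[0,0,1],"delta_rot":[0,0,0],"hand":1}]'
```

```text
time_s: 47.62
position: [0.4473, 0.2438, 0.1341]
tcp_rot: [[0.139, 0.917, -0.374], [0.99, -0.128, 0.053], [0.001, -0.378, -0.926]]
force: [4.0, 0.7, -4.0]
opening: 0.128
grasp_force: 30.0
time_s: 48.25
position: [0.4349, 0.2455, 0.1043]
tcp_rot: [[0.139, 0.958, -0.252], [0.99, -0.134, 0.036], [0.0, -0.255, -0.967]]
force: [3.6, 0.9, -4.6]
opening: 0.125
grasp_force: 30.0
time_s: 49.5
position: [0.4221, 0.2474, 0.0423]
tcp_rot: [[0.139, 0.99, 0.001], [0.99, -0.139, -0.0], [0.0, 0.001, -1.0]]
force: [3.8, -0.3, -3.4]
opening: 0.124
grasp_force: 30.0
time_s: 50.12
position: [0.4219, 0.2474, 0.041]
tcp_rot: [[0.139, 0.99, 0.001], [0.99, -0.139, 0.0], [0.0, 0.001, -1.0]]
force: [2.9, 1.0, -3.8]
opening: 0.128
grasp_force: 30.0
```

```bash
python3 -m handwheel '[{"xyz":[0,0,0.8],"delta_rot":[0,0,0],"hand":1},{"xyz":[0,0,1.5],"delta_rot":[0,0,0],"hand":1},{"xyz":[0,0,1.5],"delta_rot":[0,0,0],"hand":1},{"xyz":[0,0,1.5],"delta_rot":[0,0,0],"hand":1},{"xyz":[0,0,1.5],"delta_rot":[0,0,0],"hand":1}]'; python3 -m handwheel '[{"xyz":[0,0,0],"delta_rot":[0,0,0],"hand":0.5},{"xyz":[0,0,0],"delta_rot":[0,0,0],"hand":0},{"xyz":[0,0,0],"delta_rot":[0,0,0],"hand":-0.1},{"xyz":[0,0,0],"delta_rot":[0,0,0],"hand":-0.1},{"xyz":[0,0,-10],"delta_rot":[0,0,0],"hand":-0.1}]'; python3 -m handwheel '[{"xyz":[0,0,-20],"delta_rot":[0,0,0],"hand":-0.1},{"xyz":[0,0,-50],"delta_rot":[0,0,0],"hand":-0.1},{"xyz":[0,0,-80],"delta_rot":[0,0,0],"hand":-0.1},{"xyz":[0,0,-80],"delta_rot":[0,0,-0.15],"hand":-0.1},{"xyz":[0,0,-80],"delta_rot":[0,0,-0.3],"hand":-0.1}]'; python3 -c "
from h import *
L=(407.5,103.5,128,-8)
plan(mid(here(),L,.5),L)
a=snap('top','t10');b=snap('side','s10')
A=cv2.resize(a[150:320,100:300],None,fx=2,fy=2,interpolation=cv2.INTER_CUBIC);B=cv2.resize(b[80:250,150:340],None,fx=2,fy=2,interpolation=cv2.INTER_CUBIC)
cv2.imwrite('pics/c10.png',np.hstack([A,B])[:,:,::-1])"
```

```text
time_s: 50.75
position: [0.4219, 0.2474, 0.0404]
tcp_rot: [[0.138, 0.99, 0.001], [0.99, -0.138, 0.0], [0.001, 0.001, -1.0]]
force: [3.8, -0.3, 5.0]
opening: 0.127
grasp_force: 30.0
time_s: 51.38
position: [0.4206, 0.247, 0.0491]
tcp_rot: [[0.139, 0.99, -0.002], [0.99, -0.139, -0.001], [-0.001, -0.002, -1.0]]
force: [-0.4, -0.1, -0.5]
opening: 0.533
grasp_force: 0.0
time_s: 52.0
position: [0.4216, 0.2474, 0.1306]
tcp_rot: [[-0.165, 0.986, 0.002], [0.986, 0.165, 0.0], [0.0, 0.002, -1.0]]
force: [0.2, -0.3, 0.2]
opening: 0.549
grasp_force: 0.0
t 52.0 p [421.6 247.4 130.6] psi -80.5 F [ 0.2 -0.3  0.2] op 47.8 g 0.0
 xyz [-69.8, -18.9, 1.3] rz -0.633 rows>= 3.4
 xyz [-45.1, -56.5, 1.3] rz -0.633 rows>= 3.4
```

View pics/c10.png

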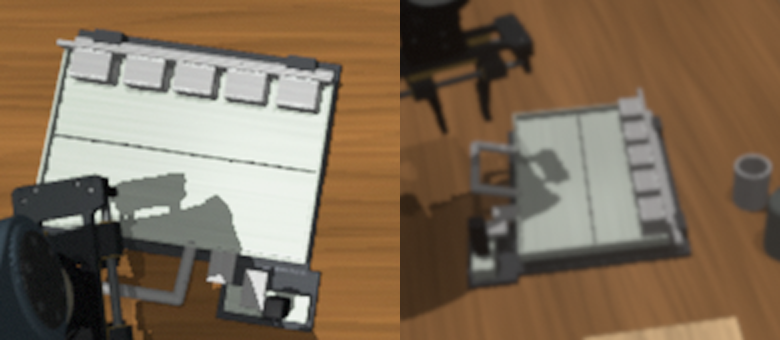

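The tray is down and all five pieces stand in one row along the fence, at top crop (92,65), (145,72), (195,78), (246,85) and (299,92). The lock is at its released end, crop (278,308). Next I move back to the lock.

```bash
python3 -m handwheel '[{"xyz":[-14,-4,0],"delta_rot":[0,0,-0.12],"hand":-0.1},{"xyz":[-28,-8,0],"delta_rot":[0,0,-0.25],"hand":-0.1},{"xyz":[-42,-11,0],"delta_rot":[0,0,-0.38],"hand":-0.1},{"xyz":[-56,-15,0],"delta_rot":[0,0,-0.51],"hand":-0.1},{"xyz":[-70,-19,1],"delta_rot":[0,0,-0.633],"hand":-0.1}]'>/dev/null;python3 -m handwheel '[{"xyz":[-11,-14,0],"delta_rot":[0,0,-0.15],"hand":-0.1},{"xyz":[-23,-28,0],"delta_rot":[0,0,-0.31],"hand":-0.1},{"xyz":[-34,-42,0],"delta_rot":[0,0,-0.47],"hand":-0.1},{"xyz":[-45,-56.5,1],"delta_rot":[0,0,-0.633],"hand":-0.1},{"xyz":[-45,-56.5,1],"delta_rot":[0,0,-0.633],"hand":-0.1}]'>/dev/null; python3 -m handwheel '[{"xyz":[0,0,0],"delta_rot":[0,0,0],"hand":-0.1},{"xyz":[0,0,0],"delta_rot":[0,0,0],"hand":-0.1},{"xyz":[0,0,0],"delta_rot":[0,0,0],"hand":-0.1},{"xyz":[0,0,0],"delta_rot":[0,0,0],"hand":-0.1},{"xyz":[0,0,0],"delta_rot":[0,0,0],"hand":-0.1}]'>/dev/null; python3 -c "
from h import *
plan((408,104.4,56,-8))"
```

```text
t 54.0 p [406.4 103.5 127.4] psi -8.2 F [ 0.1  0.6 -0.5] op 47.4 g 0.0
 xyz [-1.5, 1.1, 71.4] rz -0.004 rows>= 1.1
```

```bash
python3 -m handwheel '[{"xyz":[-1.5,1,20],"delta_rot":[0,0,0],"hand":-0.1},{"xyz":[-1.5,1,50],"delta_rot":[0,0,0],"hand":-0.1},{"xyz":[-1.5,1,71],"delta_rot":[0,0,0],"hand":-0.1},{"xyz":[-1.5,1,71],"delta_rot":[0,0,0],"hand":0.3},{"xyz":[-1.5,1,71],"delta_rot":[0,0,0],"hand":1}]'; python3 -m handwheel '[{"xyz":[0,0,0],"delta_rot":[0,0,0],"hand":1},{"xyz":[0,0,0],"delta_rot":[0,0,0],"hand":1},{"xyz":[0,0,0],"delta_rot":[0,0,0],"hand":1},{"xyz":[0,0,0],"delta_rot":[0,0,0],"hand":1},{"xyz":[0,3,0],"delta_rot":[0,0,0],"hand":1}]';  python3 -m handwheel '[{"xyz":[0,8,0],"delta_rot":[0,0,0],"hand":1},{"xyz":[0,16,0],"delta_rot":[0,0,0],"hand":1},{"xyz":[0,24,0],"delta_rot":[0,0,0],"hand":1},{"xyz":[0,31,0],"delta_rot":[0,0,0],"hand":1},{"xyz":[0,37,0],"delta_rot":[0,0,0],"hand":1}]'; python3 -m handwheel '[{"xyz":[0,1,0],"delta_rot":[0,0,0],"hand":1},{"xyz":[0,2,0],"delta_rot":[0,0,0],"hand":1},{"xyz":[0,3,0],"delta_rot":[0,0,0],"hand":1},{"xyz":[0,4,0],"delta_rot":[0,0,0],"hand":1},{"xyz":[0,4,0],"delta_rot":[0,0,0],"hand":1}]'
```

```text
time_s: 54.6
position: [0.4083, 0.1041, 0.0568]
tcp_rot: [[-0.99, 0.143, 0.001], [0.143, 0.99, -0.0], [-0.001, 0.0, -1.0]]
force: [0.3, -0.1, -0.7]
opening: 0.405
grasp_force: 0.0
time_s: 55.22
position: [0.409, 0.107, 0.0572]
tcp_rot: [[-0.99, 0.142, 0.002], [0.142, 0.99, -0.001], [-0.002, -0.0, -1.0]]
force: [-0.5, -1.7, 5.2]
opening: 0.228
grasp_force: 30.0
time_s: 55.85
position: [0.4141, 0.1437, 0.0571]
tcp_rot: [[-0.99, 0.142, 0.001], [0.142, 0.99, -0.001], [-0.001, -0.0, -1.0]]
force: [-0.2, -2.4, 6.7]
opening: 0.227
grasp_force: 30.0
time_s: 56.48
position: [0.4142, 0.1448, 0.0571]
tcp_rot: [[-0.99, 0.14, -0.001], [0.14, 0.99, -0.004], [-0.0, -0.004, -1.0]]
force: [-1.3, -18.4, 8.0]
opening: 0.228
grasp_force: 30.0
```

```bash
python3 -m handwheel '[{"xyz":[0,-1,0],"delta_rot":[0,0,0],"hand":1},{"xyz":[0,-2.5,0],"delta_rot":[0,0,0],"hand":1},{"xyz":[0,-2.5,0],"delta_rot":[0,0,0],"hand":0.3},{"xyz":[0,-2.5,0],"delta_rot":[0,0,0],"hand":-0.1},{"xyz":[0,-2.5,0],"delta_rot":[0,0,0],"hand":-0.1}]'; python3 -m handwheel '[{"xyz":[0,0,-20],"delta_rot":[0,0,0],"hand":-0.1},{"xyz":[0,0,-50],"delta_rot":[0,0,0],"hand":-0.1},{"xyz":[0,0,-85],"delta_rot":[0,0,0],"hand":-0.1},{"xyz":[0,-20,-120],"delta_rot":[0,0,0],"hand":-0.1},{"xyz":[0,-55,-130],"delta_rot":[0,0,0],"hand":-0.1}]'>/dev/null; python3 -m handwheel '[{"xyz":[0,-40,0],"delta_rot":[0,0,0],"hand":-0.1},{"xyz":[0,-80,0],"delta_rot":[0,0,0],"hand":-0.1},{"xyz":[0,-120,0],"delta_rot":[0,0,0],"hand":-0.1},{"xyz":[0,-160,0],"delta_rot":[0,0,0],"hand":-0.1},{"xyz":[0,-200,0],"delta_rot":[0,0,0],"hand":-0.1}]'; python3 -m handwheel '[{"xyz":[0,0,0],"delta_rot":[0,0,0],"hand":-0.1},{"xyz":[0,0,0],"delta_rot":[0,0,0],"hand":-0.1},{"xyz":[0,0,0],"delta_rot":[0,0,0],"hand":-0.1},{"xyz":[0,0,0],"delta_rot":[0,0,0],"hand":-0.1},{"xyz":[0,0,0],"delta_rot":[0,0,0],"hand":-0.1}]'>/dev/null; python3 -c "
from h import *
a=snap('top','t11')
cv2.imwrite('pics/c11.png',cv2.resize(a[90:320,100:350],None,fx=2.6,fy=2.6,interpolation=cv2.INTER_CUBIC)[:,:,::-1])"
```

```text
time_s: 57.1
position: [0.4139, 0.1453, 0.0563]
tcp_rot: [[-0.99, 0.143, -0.0], [0.143, 0.99, 0.0], [0.0, 0.0, -1.0]]
force: [-0.9, -0.2, -0.1]
opening: 0.479
grasp_force: 0.0
time_s: 58.35
position: [0.377, -0.1082, 0.1863]
tcp_rot: [[-0.99, 0.143, -0.0], [0.143, 0.99, 0.0], [0.0, 0.0, -1.0]]
force: [0.3, -0.1, -0.7]
opening: 0.546
grasp_force: 0.0
```

View pics/c11.png

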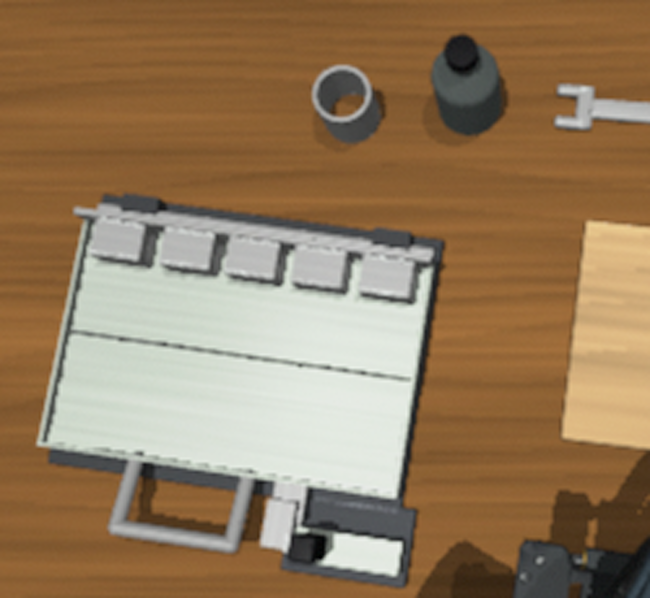

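The five pieces lie flat along the fence in one row at y≈240-278, the tray is down and the lock is home at (305,547). The offcut, bottle and spanner haven't moved.

```bash
python3 -c "
from h import *
print(workorder.hand_in())"
```

```text
the job is handed in; nothing more can be done
None
```

I handed the job in at about 59 s: all five pieces are in one row against the fence, the tray is down and the lock is home; I re-placed one piece that was knocked over the line, and the bench items weren't moved.

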